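# Strike the clamping wedges of a mosaic tray and lock in its rim moulding

### The job

The glue of this mosaic tray has set: knock each clamping wedge loose sideways with the cork block that lies at the left, held in the gripper (do not take a wedge with the gripper while it is still tight), then lift the wedges out and lay them in the plywood wedge box. When all are out, angle the tongue of the rim moulding into the groove of the mosaic panel and lower the moulding flat behind the near strip, fully home and with its ends flush with the tray's ends. Leave the cork block lying on the table clear of the tray, and do not disturb the mug, the white tub and the felt pen.

Things in the scene. Friction and masses are not known exactly. Their poses are not given: they have to be found in the camera images.
- tray: Mosaic tray, fixed, 300 mm along y; origin on the table; at yaw 0 its +x points away from the robot. From near to far (tray x, mm): near strip -115 to -103, top z 26; open bay -103 to -30, floor z 10; mosaic panel -30 to 75, top z 36; far rail 75 to 90, top z 68. In the bay three wedge pockets at y 110, 10, -90, 40 mm between neighbouring wedges.
- wedge1: Hardwood wedge, 60 mm long (own y), 50 mm high, 22 mm thick (x) at its -y end, 16 mm at its +y end, 40 g; +x face straight, -x face tapered. Origin: mid-length, mid-thickness of the underside. Starts tight at pocket1, axes as the tray's (thin end towards tray +y), on the bay floor, top at z 60, 24 mm above the panel. May be absent.
- wedge2: Like wedge1, starts at pocket2. May be absent.
- wedge3: Like wedge1, starts at pocket3. May be absent.
- pocket1 (a point): Where wedge1's origin stands when tight (tray x -39.5, y 110, z 10). Here: a fixed bearer block (tray x -103 to -57, 36 mm along y, top z 20) with springy cork facing; cork and panel edge squeeze the wedge in x (7 N); 8 to 18 N towards tray -y move it. The pocket widens towards -y at 1:10 and the cork follows only 2 mm: knocked 20 to 30 mm towards -y the wedge is loose.
- pocket2 (a point): The same for wedge2 (tray y 10 mm).
- pocket3 (a point): The same for wedge3 (tray y -90 mm).
- moulding: Tongued wooden rim moulding, 296 mm long (own y), 250 g. Flat: x -34.75 to 34.75, 16 mm thick. Rail to grip it by: x -34.75 to -16.75, top z 48. Tongue: on the +x edge, out to x 42.75, z 4.5 to 9.5. Origin: centre of the flat's underside. Starts upright on the table right of the tray. Fitted: axes as the tray's, origin at tray x -67, y 0, z 20 mm, on the bearer blocks.
- tongue (a point): Middle of the tip of the moulding's tongue (moulding x 42.75, y 0, z 7 mm).
- groove (a point): Middle of the mouth of the groove in the panel's near edge (tray x -30, y 0, z 27 mm); axes as the tray's. Groove: 9 mm high (z 22.5 to 31.5), 10 mm deep, along the whole edge. The bay is only 3.5 mm wider than the moulding's flat, so the moulding goes in at a tilt, near edge raised about 12 degrees, then is lowered flat behind the near strip.
- block: Cork sanding block used as knocking block, 60 x 101 x 32 mm (x, y, z), 120 g, origin at the centre of its underside. Starts lying flat on the table to the left of the tray.
- wedge_box: Open plywood box for the wedges, fixed on the table at the left, 130 x 170 mm (x, y), 32 mm high, walls and floor 6 mm. Origin at the centre of its underside.
- mug: Blue and white striped mug, 83 x 117 x 95 mm, a bystander beyond the tray. Origin at the centre of its underside.
- tub: Small white tub, 54 mm across, 37 mm high, a bystander beyond the tray. Origin at the centre of its underside.
- felt_pen: Grey and black felt pen, 12 x 137 x 13 mm, lying on the table, a bystander beyond the tray. Origin at the centre of its underside.
Things that resemble listed ones, but are neither listed nor needed, are in the scene too. What is shaped like the wedge1 but yellow is not meant. Leave any red look-alike of the wedge2 alone.

How it is judged:
On the way, in this order (a step that is already met when the one before it is completed fails the run):
1. every wedge lies released in the wedge box (x of wedge1 in the frame of wedge_box between -0.059 and 0.059 m and y of wedge1 in the frame of wedge_box between -0.079 and 0.079 m and z of wedge1 in the frame of wedge_box between 0 and 0.045 m and contact force between the fingers and wedge1 below 0.1 N and x of wedge2 in the frame of wedge_box between -0.059 and 0.059 m and y of wedge2 in the frame of wedge_box between -0.079 and 0.079 m and z of wedge2 in the frame of wedge_box between 0 and 0.045 m and contact force between the fingers and wedge2 below 0.1 N and x of wedge3 in the frame of wedge_box between -0.059 and 0.059 m and y of wedge3 in the frame of wedge_box between -0.079 and 0.079 m and z of wedge3 in the frame of wedge_box between 0 and 0.045 m and contact force between the fingers and wedge3 below 0.1 N), for 0.2 s.
2. the moulding's tongue has entered the groove by 3 mm or more while the moulding is tilted (over 3 degrees) (x of tongue in the frame of groove above 0.003 m and z of tongue in the frame of groove between -0.0045 and 0.0045 m and angle between moulding's own z axis and vertical above 0.052 rad), for 0.1 s.
At the end, for the whole second after the job is handed in: Every wedge present lies released in the wedge box; the moulding lies level (within 1.7 degrees) on the bearers (height within 3 mm), tongue in the groove, ends flush with the tray within 6 mm; the block rests on the table clear of tray and box (all of step 1 and x of moulding in the frame of tray between -0.07 and -0.062 m and y of moulding in the frame of tray between -0.006 and 0.006 m and z of moulding in the frame of tray between 0.017 and 0.022 m and angle between moulding's own z axis and vertical below 0.03 rad and angle between the y axis of moulding and the y axis of tray, either way round below 0.03 rad and linear speed of each of moulding, block, wedge1, wedge2, wedge3 below 0.02 m/s and height (world z) of block below 0.06 m and contact force between block and wedge_box below 0.1 N and contact force between block and tray below 0.1 N and (x of block in the frame of tray below -0.145 m or x of block in the frame of tray above 0.12 m or y of block in the frame of tray below -0.18 m or y of block in the frame of tray above 0.18 m)); the robot touches nothing.
It fails at once if wedge1 is touched with the gripper while still tight (less than 15 mm from its tight place) (contact force between the fingers and wedge1 above 0.5 N and distance between wedge1 and pocket1 below 0.015 m).
It fails at once if wedge2 is touched with the gripper while still tight (less than 15 mm from its tight place) (contact force between the fingers and wedge2 above 0.5 N and distance between wedge2 and pocket2 below 0.015 m).
It fails at once if wedge3 is touched with the gripper while still tight (less than 15 mm from its tight place) (contact force between the fingers and wedge3 above 0.5 N and distance between wedge3 and pocket3 below 0.015 m).
It fails at once if the mug, white tub or felt pen is pushed more than 30 mm aside, or the mug or tub tipped over (distance of any of mug, tub, felt_pen from where it was at the start of the episode above 0.03 m or angle between any of mug, tub's own z axis and vertical above 0.6 rad).
Of wedge1, wedge2, wedge3 only 2 to 3 are there at a start; the rules pass over those that are not, and their reading is None.
At some moment in a run one of block, moulding may be knocked a few centimetres aside while the robot is not near it.
It also fails if it takes over 210 s, if anything falls off the work surface, if the arm or the gripper's body presses on something with over 40 N, if the wrist force passes 120 N, or if a joint passes its speed limit or range.

### The arm

A 7-joint arm with a two-finger parallel gripper is mounted at the origin on a cart in front of the work surface, level with it; the furniture and walls round the work are solid. World frame = base frame: x ahead of the robot, y to its left, z up, the work surface at z = 0. Lengths are in m, angles in rad, forces in N, time in s.
With the tool pointing down it reaches from about 0.375 to 0.925 m from the base axis. Payload 3.1 kg.
Tool frame: the origin (TCP) lies at the very end of the fingers, on their centre line; the grasp point (between the pads) lies 19 mm behind it (grip_depth is the distance from the TCP to the grasp point, in m); x points along the fingers, y is the direction in which the jaws open and shut, and the axes are right-handed (so a half turn about x gives the same grasp; the last joint's range is limited). The gripper opens to 85 mm and grips with 20 to 120 N. Pads are 22 mm wide; open, the fingers measure 114 mm over their backs; the gripper's body (76 mm by 85 mm) begins 54 mm behind the grasp point. The pads swing forward as they close: fully open they stand 13 mm farther back than shut.
Start: joints at [-1.28, 0.383, 0.044, 1.598, -0.018, 1.161, -0.05], TCP at [0.246, 0.601, 0.231] pointing down, gripper open.
Joint ranges: [-2.61, 2.61], [-0.41, 2.15], [-1.48, 1.57], [0, 2.5], [-1.57, 4.71], [0.05, 1.97], [-2.85, 2.85]. Speed limits (rad/s): [2.79, 2.79, 3.14, 3.14, 3.14, 3.14, 3.14].

### API

Orientations are given as a unit quaternion [x, y, z, w].
In Python, from plant import state, camera, finish_job, regions_of, grip_depth gives the robot as it stands.
- The arm moves only by the shell command python3 -m jog 'ROWS' [FORCE]. ROWS is JSON, a list that holds one entry, the list of rows, each a list of 7 numbers: the shift along the tool's x, y, z in cm, then the turn, a rotation vector about the tool's x, y, z in rad, then the opening, from 0 (shut) to 1 (fully open). A call has 1 to 12 rows; each row shifts and turns the commanded pose from where the row before left it, along the tool's axes as they then stand; what a row does not reach is not made up. A row lasts 1/8 s, in which the tool goes at most 62.5 mm and 10.7 degrees, less where a joint would pass 70% of its speed; a pose out of reach is approached as far as the arm can. A call with a gripper value outside its range is refused whole. The fingers move at their own pace and stop on an object; FORCE is the grip in N (left out, the last holds). Time passes only in rows, so rows that do not move let the fingers close. It gives the time, the measured TCP pose, the force and the opening at its end, in the units of the state.
- state(): the state, without advancing time (a new reading comes with each control period).
- camera(name): name is "side" or "top"; returns a dict with "pixels" (400x640x3 uint8, red, green, blue), "range_z" (400x640 float32, m along the optical axis (not along the pixel's ray), 0 where there is no reading), "fx", "fy", "cx", "cy" (pixels), "k1" (the pictures are not rectified: a ray, as slopes to the right and down, at radius r is drawn at 1 + k1 r^2 times it, then the intrinsics apply), "cam_to_world" (4x4, takes a point from camera to world coordinates). Camera axes: x right, y down, z forward; pixel columns grow to the right and rows downward; lengths in m; the calibration is good to about 2 mm. A picture is of the moment at which its call begins.
- finish_job(): hands the job in, once; it reports no verdict.
Trained networks look in a picture, given as the dict that the camera call returned (one of the last four; its "shot" number tells which), for a name from the list of things; names that differ only in an ending like _2 or _b are one class to them, and where a whole thing is asked for, a point or a joint stands for the part that bears it (a point fixed in the world has none). Each returns a list of dicts, best first, with "score" (0 to 1); they miss things now and then, are a little off and sometimes report something else, mostly with a low value. They report only what shows in the picture. A call takes as long as a camera call. They do not tell look-alikes from the thing itself.
- regions_of(thing, picture): "pixels" (400x640 bool, what is visible of it) and "position" ([column, row] in pixels, amid what is visible of it).
The state is a dict: "clock": time; "q": joint angles; "qvel": joint speeds; "tau": joint torques, N m; "tool_pos": TCP position; "ee_rot": TCP orientation; "contact_force": force on the tool from outside, world axes, zero at the start; "wrist_torque": the same for the moment, N m; "finger_gap": finger opening in m.
Only numpy, scipy, OpenCV 4.12 (cv2) and the standard library are available. Lean on these libraries where they do the work, as an engineer would, in place of code of your own. Each camera call takes 0.05 s, during which the arm holds its last target.

## Working session

There is one attempt and no reset: what is moved stays moved. The work goes in short steps, Python scripts to look and compute and a shell command to move; the robot and the scene stay as the last step left them, time stands still between calls to the robot, and variables do not carry over. Pictures are saved under pics/ and viewed, and the job is handed in when it is done.

```bash
ls; mkdir -p pics
cat > h.py <<'E'
import numpy as np, cv2
from plant import state, camera, finish_job, regions_of, grip_depth
from scipy.spatial.transform import Rotation as R
def save(p,name): cv2.imwrite('pics/'+name, cv2.cvtColor(p['pixels'],cv2.COLOR_RGB2BGR))
def cloud(p):
    v,u=np.mgrid[0:400,0:640].astype(float)
    K=np.array([[p['fx'],0,p['cx']],[0,p['fy'],p['cy']],[0,0,1]]); 
    pts=np.stack([u.ravel(),v.ravel()],1)[:,None]
    n=cv2.undistortPoints(pts,K,np.array([p['k1'],0,0,0,0.]))[:,0]
    z=p['range_z'].ravel()
    P=np.c_[n*z[:,None],z]
    T=np.array(p['cam_to_world'])
    W=P@T[:3,:3].T+T[:3,3]; W[z<=0]=np.nan
    return W.reshape(400,640,3)
E
python3 - <<'E'
from h import *
s=state(); print(s); print(grip_depth)
for n in ('top','side'):
    p=camera(n); save(p,n+'0.png'); print(n,p['fx'],p['k1'],p['cam_to_world'])
    W=cloud(p); np.save(n+'0.npy',W)
    for t in ['tray','wedge1','moulding','block','wedge_box','mug','tub','felt_pen']:
        for r in regions_of(t,p)[:6]:
            m=r['pixels']; print(t,round(r['score'],2),np.round(r['position']),m.sum(),np.round(np.nanmedian(W[m],0),3))
E
```

```text
pics
{'clock': 0.0, 'q': array([-1.27982484,  0.38383541,  0.04384244,  1.59962319, -0.01790621,
        1.16115459, -0.04986952]), 'qvel': array([-0.00175552, -0.00058505,  0.00016064, -0.00021062, -0.00171541,
       -0.0007275 , -0.00021878]), 'tau': array([-3.71693559e-04, -4.33452308e+01,  1.02463067e+00, -2.49518144e+01,
        1.06686426e-02,  1.11311779e-02, -1.68145668e-06]), 'tool_pos': array([0.24603208, 0.60060813, 0.2298642 ]), 'ee_rot': array([ 0.13563318,  0.69392669, -0.13747283,  0.69366463]), 'contact_force': array([0.14090225, 0.64887176, 0.4247601 ]), 'wrist_torque': array([ 0.00016274,  0.01758376, -0.01744078]), 'finger_gap': 0.08525663813752539}
0.0187
top 426.87734237701187 -0.01448354101834261 [[-0.01634427 -0.98078222  0.19441991  0.37227253]
 [-0.99977231  0.01336298 -0.01663601 -0.11773265]
 [ 0.01371828 -0.19464755 -0.98077732  1.40474614]
 [ 0.          0.          0.          1.        ]]
tray 0.78 [299. 224.] 5663 [ 0.579 -0.075  0.034]
wedge1 0.66 [442. 236.] 193 [ 0.53  -0.54   0.046]
wedge1 0.58 [301. 233.] 145 [ 0.542 -0.076  0.058]
wedge1 0.53 [3
[... 765 characters left out ...]
6 -0.292  0.032]
wedge1 0.84 [359. 327.] 479 [ 0.52  -0.56   0.048]
wedge1 0.82 [302. 221.] 264 [ 0.545 -0.189  0.047]
wedge1 0.54 [286. 202.] 183 [ 0.54  -0.091  0.049]
wedge1 0.51 [274. 186.] 206 [0.537 0.01  0.043]
moulding 0.71 [336. 282.] 3726 [ 0.53  -0.439  0.021]
block 0.68 [228. 167.] 373 [0.434 0.253 0.031]
wedge_box 0.89 [275. 161.] 943 [0.611 0.28  0.012]
mug 0.88 [364. 196.] 1120 [ 0.763 -0.161  0.062]
mug 0.24 [230. 166.] 330 [0.434 0.246 0.032]
tub 0.73 [274. 187.] 177 [0.535 0.006 0.048]
tub 0.61 [306. 212.] 4318 [ 0.589 -0.123  0.035]
tub 0.46 [334. 176.] 211 [0.743 0.022 0.028]
tub 0.26 [276. 164.] 928 [0.611 0.275 0.012]
felt_pen 0.64 [389. 242.] 133 [ 0.737 -0.322  0.01 ]
```

View pics/top0.png

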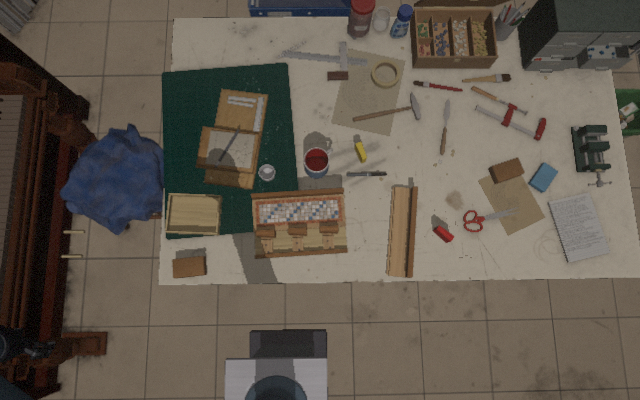

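View pics/side0.png

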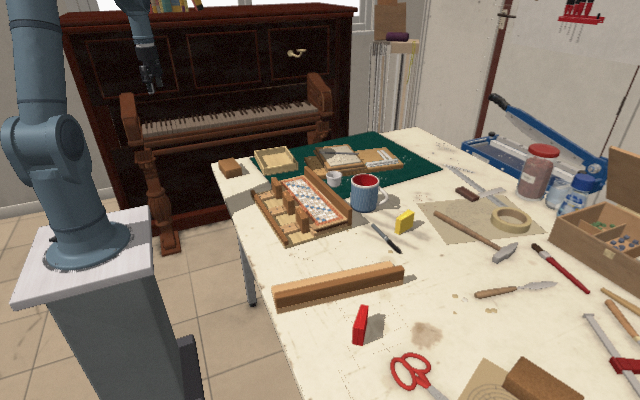

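Run:
```python
from h import *
W=np.load('top0.npy')
im=cv2.imread('pics/top0.png')
def crop(x0,x1,y0,y1,n,s): cv2.imwrite('pics/'+n,cv2.resize(im[y0:y1,x0:x1],None,fx=s,fy=s,interpolation=cv2.INTER_CUBIC))
crop(240,360,180,265,'c_tray.png',6); crop(155,235,185,285,'c_left.png',6)
from plant import *
V=np.load('side0.npy')
def rect(mask,name,W):
    P=W[mask]; r=cv2.minAreaRect((P[:,:2]*1000).astype(np.float32)); print(name,mask.sum(),np.round(r[0]),np.round(r[1]),round(r[2],1),'z',np.round(np.nanmedian(P[:,2]),4))
def box(W,x0,x1,y0,y1,z0,z1): return (W[...,0]>x0)&(W[...,0]<x1)&(W[...,1]>y0)&(W[...,1]<y1)&(W[...,2]>z0)&(W[...,2]<z1)
for n,A in (('top',W),('side',V)):
    print(n)
    for nm,b in dict(block=(.36,.5,.2,.36,.026,.036),boxrim=(.52,.7,.16,.4,.024,.04),far=(.58,.72,-.26,.12,.061,.073),panel=(.5,.7,-.26,.12,.032,.040),near=(.42,.52,-.26,.12,.022,.030),w1=(.48,.6,-.03,.06,.056,.064),w2=(.48,.6,-.13,-.04,.056,.064),w3=(.48,.6,-.23,-.14,.056,.064),rail=(.35,.75,-.5,-.3,.042,.053),mould=(.35,.75,-.5,-.3,.010,.053)).items():
        rect(box(A,*b),nm,A)
```

```text
top
block 512 [438. 278.] [60. 98.] 5.6 z 0.0321
boxrim 380 [611. 270.] [169. 131.] 86.9 z 0.031
far 423 [667. -70.] [ 17. 300.] 2.8 z 0.067
panel 2491 [598. -74.] [128. 300.] 2.5 z 0.036
near 364 [497. -79.] [ 54. 300.] 2.6 z 0.0252
w1 92 [540.  31.] [20. 57.] 0.5 z 0.0598
w2 103 [546. -70.] [57. 20.] 89.5 z 0.0592
w3 90 [ 551. -170.] [54. 19.] 89.3 z 0.0594
rail 486 [ 541. -438.] [ 19. 293.] 83.0 z 0.0469
mould 2143 [ 574. -404.] [363. 150.] 8.8 z 0.0167
side
block 226 [436. 276.] [ 60. 106.] 6.5 z 0.0334
boxrim 252 [609. 270.] [179. 130.] 86.7 z 0.0304
far 311 [666. -73.] [ 16. 299.] 3.2 z 0.0677
panel 1816 [597. -75.] [139. 307.] 5.4 z 0.0366
near 280 [494. -82.] [ 54. 298.] 2.0 z 0.0258
w1 65 [538.  28.] [20. 60.] 2.1 z 0.0601
w2 80 [543. -72.] [21. 61.] 4.2 z 0.0599
w3 98 [ 550. -172.] [61. 21.] 87.9 z 0.06
rail 980 [ 540. -441.] [ 21. 295.] 83.4 z 0.0476
mould 3221 [ 576. -409.] [367. 154.] 10.5 z 0.0274
```

Run:
```python
from h import *
for n in ('top','side'):
    A=np.load(n+'0.npy').reshape(-1,3)
    yaw=np.radians(2.9); Rm=np.array([[np.cos(yaw),-np.sin(yaw)],[np.sin(yaw),np.cos(yaw)]])
    L=np.c_[((A[:,:2]-[.5845,-.075])@Rm)*1000,A[:,2]*1000]
    def q(name,m):
        P=L[m]; print(n,name,len(P),'x',np.round(np.percentile(P[:,0],[0.5,3,50,97,99.5]),1),'y',np.round(np.percentile(P[:,1],[.5,3,50,97,99.5]),1),'z',np.round(np.median(P[:,2]),1))
    x,y,z=L.T
    q('far',(x>65)&(x<100)&(abs(y)<165)&(abs(z-68)<4))
    q('panel',(x>-20)&(x<70)&(abs(y)<165)&(abs(z-36)<3))
    q('near',(x>-130)&(x<-100)&(abs(y)<165)&(abs(z-26)<3))
    for i,yy in enumerate((110,10,-90)):
        q('w%d'%(i+1),(x>-70)&(x<-10)&(abs(y-yy)<45)&(z>55)&(z<65))
    # yaw fit from far rail far edge: centre x by y bins
    for nm,mm in (('far',(x>65)&(x<100)&(abs(y)<150)&(abs(z-68)<4)),('near',(x>-130)&(x<-100)&(abs(y)<140)&(abs(z-26)<3))):
        b=np.arange(-140,141,20); c=[np.mean([x[mm&(abs(y-v)<10)].min(),x[mm&(abs(y-v)<10)].max()]) for v in b]
        p=np.polyfit(b,c,1); print(nm,'dyaw deg',-np.degrees(p[0]),'cx',p[1])
```

```text
top far 355 x [74.5 75.1 82.1 89.3 89.7] y [-145.9 -135.4    6.   140.7  146.9] z 67.5
top panel 1780 x [-19.4 -17.2  24.7  67.4  69.5] y [-148.1 -140.7    1.9  142.   148.7] z 36.0
top near 245 x [-114.9 -114.2 -108.9 -103.  -101.5] y [-148.6 -142.5   -4.1  144.   149.6] z 25.8
top w1 112 x [-49.6 -49.1 -39.6 -30.2 -29.6] y [ 80.1  82.6 108.4 138.6 140.1] z 59.8
top w2 112 x [-49.8 -49.4 -39.9 -30.2 -29.5] y [-21.3 -20.1   7.   35.6  37.1] z 59.2
top w3 105 x [-50.2 -49.3 -39.2 -30.3 -29.7] y [-120.5 -119.7  -94.   -63.1  -62.6] z 59.4
far dyaw deg -0.016879115139798933 cx 82.14786541403357
near dyaw deg -0.21623677194699312 cx -108.64055785207205
side far 272 x [73.3 73.7 79.8 87.6 88.5] y [-150.4 -148.1  -25.5  133.4  143.6] z 68.0
side panel 1514 x [-19.1 -15.8  24.6  66.9  69.5] y [-151.5 -148.   -27.2  135.8  147.9] z 36.6
side near 255 x [-116.1 -115.7 -110.2 -104.  -103.1] y [-151.1 -147.2  -27.8  135.8  146.4] z 26.0
side w1 68 x [-52.3 -51.  -41.1 -32.  -31.1] y [ 75.8  76.9 101.4 135.1 135.4] z 60.0
side w2 82 x [-51.6 -50.7 -42.  -32.  -31.3] y [-24.5 -23.2  -0.2  32.5  35.9] z 59.9
side w3 102 x [-51.2 -49.9 -41.1 -30.9 -30. ] y [-125.2 -124.4 -101.1  -68.8  -64.3] z 59.9
far dyaw deg 0.28823272457179544 cx 80.62312189934126
near dyaw deg 0.14132987396995697 cx -109.87721953981423
```

View pics/c_tray.png

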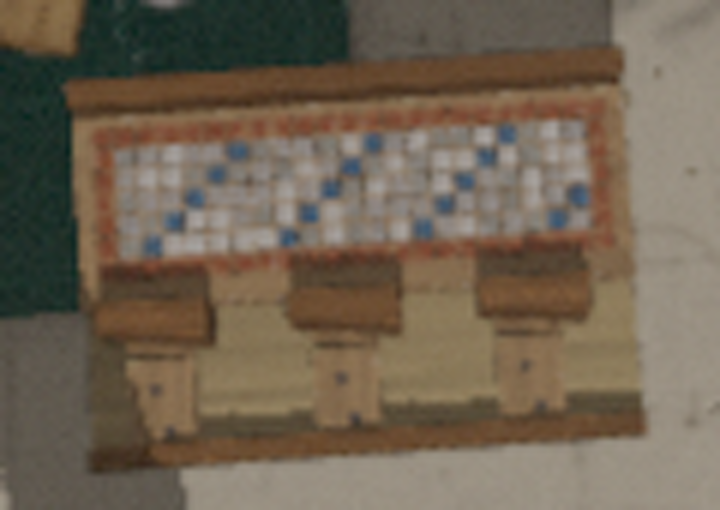

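```bash
cat >> h.py <<'E'
TR=np.array([.584,-.0755]); TY=np.radians(2.9)
def tray2w(x,y): # mm -> m
    c,s=np.cos(TY),np.sin(TY); return TR+np.array([c*x-s*y,s*x+c*y])/1000
def w2tray(p):
    c,s=np.cos(TY),np.sin(TY); d=(np.array(p)[:2]-TR)*1000; return np.array([c*d[0]+s*d[1],-s*d[0]+c*d[1]])
def Rdown(psi): # deg, jaw axis direction
    p=np.radians(psi); x=[0,0,-1]; y=[np.cos(p),np.sin(p),0]; return R.from_matrix(np.c_[x,y,np.cross(x,y)])
def plan(pos,rot,frm=None):
    """print shift (cm, current tool axes) and rotvec current->target; shift applied before turn"""
    s=state(); p0,r0=(s['tool_pos'],R.from_quat(s['ee_rot'])) if frm is None else frm
    d=r0.inv().apply(np.array(pos)-p0)*100; rv=(r0.inv()*rot).as_rotvec()
    n=max(np.linalg.norm(d)/6.2,np.degrees(np.linalg.norm(rv))/10.6)
    print('shift cm',np.round(d,2),'rotvec',np.round(rv,3),'min rows',round(n,1)); return (np.array(pos),rot)
def show():
    s=state(); m=R.from_quat(s['ee_rot']).as_matrix(); print('t',round(s['clock'],2),'pos',np.round(s['tool_pos'],4),'tray',np.round(w2tray(s['tool_pos']),1),'x',np.round(m[:,0],3),'y',np.round(m[:,1],3),'jaw deg',np.round(np.degrees(np.arctan2(m[1,1],m[0,1])),2),'F',np.round(s['contact_force'],1),'gap',round(s['finger_gap'],4))
E
python3 - <<'E'
from h import *
show()
for psi in (6,186):
    a=plan([.437,.277,.15],Rdown(psi));
E
```

```text
t 0.9 pos [0.2464 0.6015 0.2313] tray [-302.9  693.2] x [-0.  0. -1.] y [0.379 0.925 0.   ] jaw deg 67.72 F [ 0.1  0.5 -0.1] gap 0.0854
shift cm [  8.13 -22.8   29.94] rotvec [ 1.077 -0.    -0.   ] min rows 6.2
shift cm [  8.13 -22.8   29.94] rotvec [-2.064  0.    -0.   ] min rows 11.2
```

```bash
python3 -m jog '[[[1,-2.85,3.74,0,0,0,1],[1,-2.85,3.74,0,0,0,1],[1,-2.85,3.74,0,0,0,1],[1,-2.85,3.74,0,0,0,1],[1,-2.85,3.74,0,0,0,1],[1,-2.85,3.74,0,0,0,1],[1,-2.85,3.74,0,0,0,1],[1,-2.85,3.74,0,0,0,1]]]' 80; python3 -m jog '[[[0,0,0,0.18,0,0,1],[0,0,0,0.18,0,0,1],[0,0,0,0.18,0,0,1],[0,0,0,0.18,0,0,1],[0,0,0,0.18,0,0,1],[0,0,0,0.177,0,0,1],[0,0,0,0,0,0,1]]]'
python3 - <<'E'
from h import *
show(); plan([.437,.277,.011],Rdown(6))
p=camera('top'); save(p,'top1.png'); W=cloud(p)
for t in ('block',):
  for r in regions_of(t,p)[:3]:
    m=r['pixels']&(abs(W[...,2]-.032)<.006); print(r['score'],cv2.minAreaRect((W[m][:,:2]*1000).astype(np.float32)))
E
```

```text
clock: 1.9
tool_pos: [0.4377, 0.2759, 0.1513]
ee_rot: [0.137, 0.694, -0.136, 0.694]
contact_force: [1.2, 0.2, -0.5]
finger_gap: 0.0851
clock: 2.78
tool_pos: [0.4369, 0.2773, 0.1514]
ee_rot: [0.473, 0.526, -0.472, 0.526]
contact_force: [0.2, -0.2, 0.8]
finger_gap: 0.0855
t 2.77 pos [0.4369 0.2773 0.1514] tray [-129.   359.7] x [ 0.  0. -1.] y [0.994 0.107 0.   ] jaw deg 6.14 F [ 0.2 -0.2  0.8] gap 0.0855
shift cm [14.04 -0.    0.03] rotvec [ 0.003 -0.    -0.   ] min rows 2.3
0.84 ((437.52801513671875, 277.827880859375), (60.098472595214844, 96.95733642578125), 5.902089595794678)
```

Tracking is exact. Descend and grip.

```bash
python3 -m jog '[[[4,0,0,0,0,0,1],[4,0,0,0,0,0,1],[4,0,0,0,0,0,1],[2,0,0,0,0,0,1],[0,0,0,0,0,0,0.3],[0,0,0,0,0,0,0.3],[0,0,0,0,0,0,0.3],[0,0,0,0,0,0,0.3],[0,0,0,0,0,0,0.3],[0,0,0,0,0,0,0.3]]]' 80
python3 -m jog '[[[-3,0,0,0,0,0,0.3],[-5,0,0,0,0,0,0.3],[-3,0,0,0,0,0,0.3],[0,0,0,0,0,0,0.3]]]'
python3 - <<'E'
from h import *
show()
for n in ('side','top'):
    p=camera(n); save(p,n+'2.png'); W=cloud(p)
    for r in regions_of('block',p)[:2]:
        m=r['pixels']; P=W[m]; print(n,r['score'],m.sum(),np.round(np.nanpercentile(P,[1,50,99],axis=0),3))
    im=cv2.imread('pics/%s2.png'%n); c=np.array(r['position']).astype(int) if 0 else None
E
```

```text
clock: 4.12
tool_pos: [0.4372, 0.2775, 0.0119]
ee_rot: [0.473, 0.526, -0.473, 0.526]
contact_force: [-0.1, 0.1, 5.1]
finger_gap: 0.0586
clock: 4.62
tool_pos: [0.4387, 0.2785, 0.1238]
ee_rot: [0.475, 0.525, -0.471, 0.526]
contact_force: [0.2, -0.2, -1.1]
finger_gap: 0.0585
t 4.62 pos [0.4387 0.2785 0.1238] tray [-127.2  360.9] x [ 0.005  0.004 -1.   ] y [0.994 0.105 0.005] jaw deg 6.02 F [ 0.2 -0.2 -1.1] gap 0.0585
side 0.6 315 [[0.411 0.226 0.114]
 [0.44  0.237 0.143]
 [0.471 0.318 0.147]]
top 0.75 407 [[0.411 0.225 0.107]
 [0.439 0.247 0.14 ]
 [0.471 0.275 0.148]]
top 0.58 136 [[ 0.54  -0.197  0.027]
 [ 0.548 -0.169  0.058]
 [ 0.56  -0.14   0.064]]
```

View pics/side2.png

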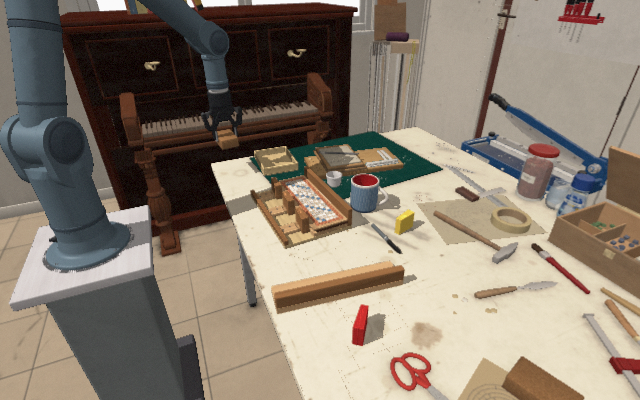

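Run:
```python
from h import *
a=plan([*tray2w(-64,198),.124],Rdown(2.9)); print(a[0])
```

```text
shift cm [-0.43  5.77 16.41] rotvec [0.055 0.002 0.003] min rows 2.8
[0.51006456 0.11900848 0.124     ]
```

```bash
python3 -m jog '[[[-0.1,1.44,4.1,0,0,0,0.3],[-0.1,1.44,4.1,0,0,0,0.3],[-0.1,1.44,4.1,0,0,0,0.3],[-0.1,1.44,4.1,0,0,0,0.3],[0,0,0,0.055,0,0,0.3],[0,0,0,0,0,0,0.3]]]'
python3 - <<'E'
from h import *
show(); plan([*tray2w(-64,198),.038],Rdown(2.9))
p=camera('top'); W=cloud(p)
r=regions_of('block',p)[0]; m=r['pixels']; P=W[m]; P=P[(P[:,2]>.12)&(P[:,2]<.16)]; L=np.array([w2tray(q) for q in P]); print(r['score'],np.percentile(L,[1,50,99],axis=0), np.median(P[:,2]))
E
```

```text
clock: 5.58
tool_pos: [0.5103, 0.1191, 0.1237]
ee_rot: [0.486, 0.513, -0.489, 0.512]
contact_force: [0.3, 0.2, -1.0]
finger_gap: 0.0587
t 5.58 pos [0.5103 0.1191 0.1237] tray [-63.8 198. ] x [-0.003 -0.002 -1.   ] y [ 0.999  0.049 -0.003] jaw deg 2.82 F [ 0.3  0.2 -1. ] gap 0.0587
shift cm [ 8.57  0.   -0.01] rotvec [-0.001  0.001  0.003] min rows 1.4
0.62 [[-92.37377667 150.58399409]
 [-67.10712658 166.38580213]
 [-32.68010102 190.00040829]] 0.14378658352807494
```

```bash
python3 -m jog '[[[3,0,0,0,0,0,0.3],[3,0,0,0,0,0,0.3],[2.57,0,0,0,0,0,0.3],[0,0,0,0,0,0,0.3],[0,0,0.5,0,0,0,0.3],[0,0,0.5,0,0,0,0.3]]]'
python3 -m jog '[[[0,0,0.5,0,0,0,0.3],[0,0,0.5,0,0,0,0.3]]]'
python3 - <<'E'
from h import *
show()
p=camera('top'); save(p,'top3.png'); W=cloud(p).reshape(-1,3)
L=np.array([w2tray(q) for q in W]); 
m=(abs(W[:,2]-.06)<.005)&(L[:,0]>-70)&(L[:,0]<-20)&(abs(L[:,1]-100)<60); print(np.percentile(L[m],[1,50,99],axis=0))
E
```

```text
clock: 6.42
tool_pos: [0.513, 0.1101, 0.0408]
ee_rot: [0.488, 0.512, -0.486, 0.513]
contact_force: [0.1, -0.9, -1.3]
finger_gap: 0.0587
clock: 6.68
tool_pos: [0.513, 0.1063, 0.0413]
ee_rot: [0.489, 0.515, -0.484, 0.512]
contact_force: [-2.1, 10.5, 3.1]
finger_gap: 0.0586
t 6.67 pos [0.513  0.1063 0.0413] tray [-61.7 185.2] x [ 0.002  0.008 -1.   ] y [0.999 0.054 0.002] jaw deg 3.11 F [-2.1 10.5  3.1] gap 0.0586
[[-67.23641106  77.54709109]
 [-41.72518187 127.82626421]
 [-29.43081948 159.4397582 ]]
```

Run:
```python
from h import *
show()
p=camera('side'); save(p,'side3.png')
im=cv2.imread('pics/side3.png'); cv2.imwrite('pics/side3c.png',cv2.resize(im[120:250,200:380],None,fx=4,fy=4,interpolation=cv2.INTER_CUBIC))
im=cv2.imread('pics/top3.png'); cv2.imwrite('pics/top3c.png',cv2.resize(im[180:270,200:360],None,fx=5,fy=5,interpolation=cv2.INTER_CUBIC))
```

```text
t 6.72 pos [0.5131 0.1054 0.0414] tray [-61.7 184.3] x [ 0.002  0.007 -1.   ] y [0.999 0.054 0.002] jaw deg 3.07 F [-1.2  8.2  1.9] gap 0.0588
```

View pics/side3c.png

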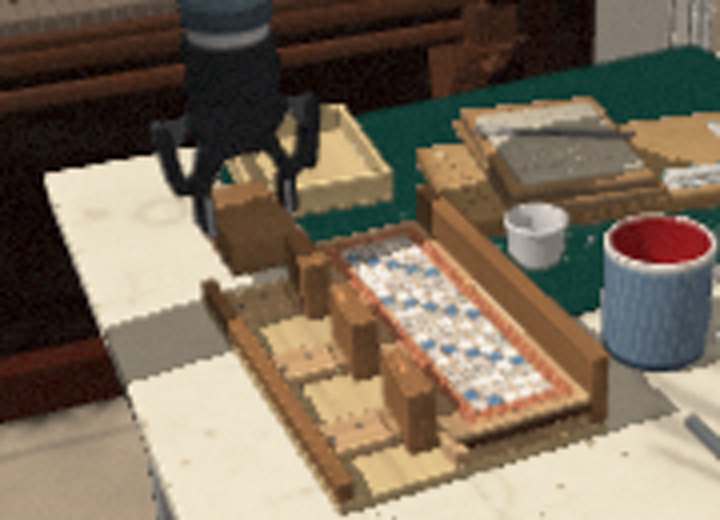

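View pics/top3c.png

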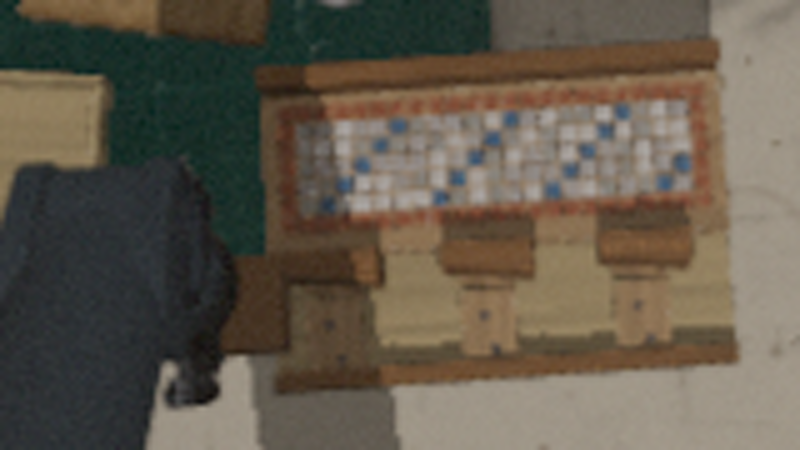

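```bash
python3 -m jog '[[[0,0,0.4,0,0,0,0.3],[0,0,0.4,0,0,0,0.3],[0,0,0.4,0,0,0,0.3],[0,0,0,0,0,0,0.3]]]'
python3 - <<'E'
from h import *
show()
p=camera('top'); save(p,'top4.png'); W=cloud(p).reshape(-1,3)
L=np.array([w2tray(q) for q in W]); 
m=(abs(W[:,2]-.06)<.006)&(L[:,0]>-55)&(L[:,0]<-25)&(abs(L[:,1]-95)<35); print(m.sum(),np.percentile(L[m],[1,50,99],axis=0))
E
```

```text
clock: 7.28
tool_pos: [0.5139, 0.0923, 0.0412]
ee_rot: [0.488, 0.514, -0.485, 0.512]
contact_force: [-1.5, 6.7, 1.5]
finger_gap: 0.0586
t 7.28 pos [0.5139 0.0923 0.0412] tray [-61.6 171.1] x [ 0.002  0.005 -1.   ] y [0.999 0.053 0.002] jaw deg 3.04 F [-1.5  6.7  1.5] gap 0.0586
126 [[-51.78889222  64.54980238]
 [-39.47668948  92.91716152]
 [-29.46388314 128.3483586 ]]
```

```bash
python3 -m jog '[[[0,0,0.4,0,0,0,0.3],[0,0,0.4,0,0,0,0.3],[0,0,0,0,0,0,0.3]]]'
python3 - <<'E'
from h import *
show()
p=camera('top'); save(p,'top5.png'); W=cloud(p).reshape(-1,3)
L=np.array([w2tray(q) for q in W]); 
m=(abs(W[:,2]-.06)<.006)&(L[:,0]>-55)&(L[:,0]<-25)&(abs(L[:,1]-85)<42); print(m.sum(),np.percentile(L[m],[1,50,99],axis=0))
E
```

```text
clock: 7.7
tool_pos: [0.5137, 0.0786, 0.04]
ee_rot: [0.488, 0.511, -0.488, 0.512]
contact_force: [-0.6, -0.7, -0.5]
finger_gap: 0.0585
t 7.7 pos [0.5137 0.0786 0.04  ] tray [-62.5 157.4] x [ 0.001 -0.001 -1.   ] y [0.999 0.048 0.001] jaw deg 2.75 F [-0.6 -0.7 -0.5] gap 0.0585
150 [[-53.33330989  49.26864712]
 [-40.87333656  83.83339594]
 [-30.33597711 125.00545007]]
```

```bash
python3 -m jog '[[[0,0,-3,0,0,0,0.3],[-4,0,-1,0,0,0,0.3],[-4,0,0,0,0,0,0.3],[0,0,0,0,0,0,0.3]]]'
python3 - <<'E'
from h import *
show(); plan([.435,.225,.014],Rdown(2.9))
E
```

```text
clock: 8.25
tool_pos: [0.5145, 0.1204, 0.1229]
ee_rot: [0.49, 0.511, -0.485, 0.513]
contact_force: [0.2, 0.3, -1.1]
finger_gap: 0.0588
t 8.25 pos [0.5145 0.1204 0.1229] tray [-59.5 199.2] x [ 0.007  0.003 -1.   ] y [0.999 0.049 0.007] jaw deg 2.83 F [ 0.2  0.3 -1.1] gap 0.0588
shift cm [ 10.86  -7.5  -10.82] rotvec [-0.001 -0.002 -0.007] min rows 2.8
```

```bash
python3 -m jog '[[[0,-2.5,-3.6,0,0,0,0.3],[0,-2.5,-3.6,0,0,0,0.3],[0,-2.5,-3.6,0,0,0,0.3],[4,0,0,0,0,0,0.3],[4,0,0,0,0,0,0.3],[2,0,0,0,0,0,0.3],[0.7,0,0,0,0,0,0.3],[0.3,0,0,0,0,0,0.3],[0,0,0,0,0,0,0.3]]]'
python3 -c "
from h import *
show()"
```

```text
clock: 9.38
tool_pos: [0.428, 0.2217, 0.0119]
ee_rot: [0.485, 0.514, -0.491, 0.51]
contact_force: [-14.0, -7.2, 32.5]
finger_gap: 0.0591
t 9.38 pos [0.428  0.2217 0.0119] tray [-140.7  304.7] x [-0.01  -0.003 -1.   ] y [ 0.999  0.049 -0.01 ] jaw deg 2.8 F [-14.   -7.2  32.5] gap 0.0591
```

```bash
python3 -m jog '[[[-0.3,0,0,0,0,0,1],[0,0,0,0,0,0,1],[0,0,0,0,0,0,1],[-6,0,0,0,0,0,1],[-6,0,0,0,0,0,1],[0,0,0,0,0,0,1]]]'
python3 - <<'E'
from h import *
show(); 
p=camera('top'); save(p,'top6.png'); W=cloud(p).reshape(-1,3)
L=np.array([w2tray(q) for q in W]); 
m=(abs(W[:,2]-.06)<.006)&(L[:,0]>-75)&(L[:,0]<-15)&(abs(L[:,1]-82)<40); print(m.sum(),np.percentile(L[m],[1,50,99],axis=0),cv2.minAreaRect(L[m].astype(np.float32)))
plan([*tray2w(-40,82),.125],Rdown(2.9))
im=cv2.imread('pics/top6.png'); cv2.imwrite('pics/top6c.png',cv2.resize(im[180:290,160:360],None,fx=4,fy=4,interpolation=cv2.INTER_CUBIC))
E
```

```text
clock: 10.12
tool_pos: [0.4351, 0.2265, 0.1373]
ee_rot: [0.491, 0.512, -0.483, 0.513]
contact_force: [0.5, 0.9, -0.1]
finger_gap: 0.0856
t 10.12 pos [0.4351 0.2265 0.1373] tray [-133.5  309.2] x [ 0.009  0.007 -1.   ] y [0.999 0.05  0.009] jaw deg 2.85 F [ 0.5  0.9 -0.1] gap 0.0856
116 [[-51.25124715  49.30579463]
 [-40.32357919  75.89429795]
 [-30.24294346 109.2258211 ]] ((-39.891326904296875, 79.07994079589844), (60.5177116394043, 20.1176815032959), 86.37661743164062)
shift cm [ 0.94  9.58 22.62] rotvec [-0.    -0.003 -0.004] min rows 4.0
```

View pics/top6c.png

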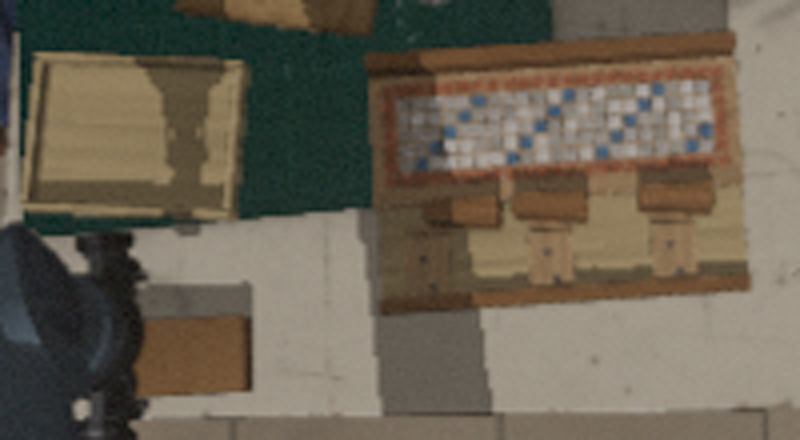

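```bash
python3 -m jog '[[[0.2,2.4,5.68,0,0,0,0.6],[0.2,2.4,5.68,0,0,0,0.6],[0.2,2.4,5.68,0,0,0,0.6],[0.2,2.4,5.68,0,0,0,0.6],[0,0,0,0,0,0,0.6]]]'
python3 - <<'E'
from h import *
show(); plan([*tray2w(-40.5,80),.041],Rdown(2.9))
E
```

```text
clock: 10.8
tool_pos: [0.5382, -0.0057, 0.123]
ee_rot: [0.489, 0.509, -0.492, 0.51]
contact_force: [-0.2, 0.5, 0.0]
finger_gap: 0.0514
t 10.8 pos [ 0.5382 -0.0057  0.123 ] tray [-42.2  72. ] x [-0.002 -0.005 -1.   ] y [ 0.999  0.038 -0.002] jaw deg 2.2 F [-0.2  0.5  0. ] gap 0.0514
shift cm [ 8.2   0.18 -0.84] rotvec [-0.012  0.005  0.002] min rows 1.3
```

```bash
python3 -m jog '[[[0,0,0,0,0,0,0.6],[0,0,0,0,0,0,0.6]]]'; python3 -c "
from h import *
show(); plan([*tray2w(-40.5,80),.041],Rdown(2.9))"
```

```text
clock: 11.05
tool_pos: [0.537, 0.0042, 0.1234]
ee_rot: [0.486, 0.514, -0.487, 0.512]
contact_force: [-0.6, 0.2, 0.2]
finger_gap: 0.0514
t 11.05 pos [0.537  0.0042 0.1234] tray [-42.9  82. ] x [-0.003  0.001 -1.   ] y [ 0.999  0.053 -0.003] jaw deg 3.06 F [-0.6  0.2  0.2] gap 0.0514
shift cm [8.24 0.26 0.21] rotvec [ 0.003 -0.001  0.003] min rows 1.3
```

Overshoot dynamics only; add settle rows. Descend and grip.

```bash
python3 -m jog '[[[2,0.26,0.21,0,0,0,0.6],[2.5,0,0,0,0,0,0.6],[2.5,0,0,0,0,0,0.6],[1.2,0,0,0,0,0,0.6],[0,0,0,0,0,0,0.6],[0,0,0,0,0,0,0.1],[0,0,0,0,0,0,0.1],[0,0,0,0,0,0,0.1],[0,0,0,0,0,0,0.1]]]' 50
python3 -c "
from h import *
show()"
```

```text
clock: 12.18
tool_pos: [0.54, 0.0, 0.0435]
ee_rot: [0.487, 0.513, -0.488, 0.511]
contact_force: [-3.8, 0.4, 5.7]
finger_gap: 0.0182
t 12.18 pos [0.54   0.     0.0435] tray [-40.1  77.6] x [-0.002  0.001 -1.   ] y [ 0.999  0.049 -0.002] jaw deg 2.83 F [-3.8  0.4  5.7] gap 0.0182
```

```bash
python3 -m jog '[[[-2,0,0,0,0,0,0.1],[-4,0,0,0,0,0,0.1],[-5,0,0,0,0,0,0.1],[0,0,0,0,0,0,0.1]]]'
python3 -c "
from h import *
show(); plan([.585,.3115,.15],Rdown(2.9)); p=camera('side'); save(p,'side7.png')"
```

```text
clock: 12.68
tool_pos: [0.5458, -0.0001, 0.1588]
ee_rot: [0.491, 0.51, -0.484, 0.515]
contact_force: [-0.5, 0.4, -0.9]
finger_gap: 0.018
t 12.68 pos [ 5.458e-01 -1.000e-04  1.588e-01] tray [-34.3  77.2] x [ 0.012  0.002 -1.   ] y [0.999 0.05  0.013] jaw deg 2.84 F [-0.5  0.4 -0.9] gap 0.018
shift cm [  1.     5.45 -30.93] rotvec [-0.001 -0.002 -0.013] min rows 5.1
```

View pics/side7.png

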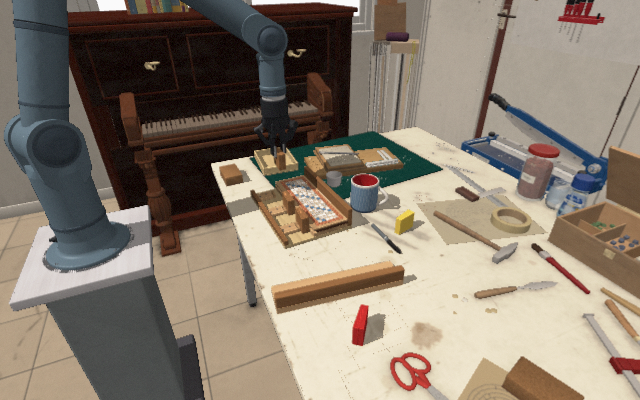

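Wedge 1 is held at about (280,158). Carry it to the box.

```bash
python3 -m jog '[[[0,0.9,-5.15,0,0,0,0.1],[0,0.9,-5.15,0,0,0,0.1],[0,0.9,-5.15,0,0,0,0.1],[0,0.9,-5.15,0,0,0,0.1],[0,0.9,-5.15,0,0,0,0.1],[0,0.9,-5.15,0,0,0,0.1],[0,0,0,0,0,0,0.1],[0,0,0,0,0,0,0.1],[0,0,0,0,0,0,0.1]]]'
python3 -c "
from h import *
show(); plan([.585,.3115,.041],Rdown(2.9))"
```

```text
clock: 13.85
tool_pos: [0.5796, 0.3087, 0.1521]
ee_rot: [0.487, 0.511, -0.489, 0.512]
contact_force: [-0.4, 0.0, 0.1]
finger_gap: 0.0181
t 13.85 pos [0.5796 0.3087 0.1521] tray [ 15.  383.9] x [-0.001 -0.002 -1.   ] y [ 0.999  0.047 -0.001] jaw deg 2.69 F [-0.4  0.   0.1] gap 0.0181
shift cm [11.11  0.57 -0.28] rotvec [-0.004  0.002  0.001] min rows 1.8
```

```bash
python3 -m jog '[[[3,0.57,-0.28,0,0,0,0.1],[3,0,0,0,0,0,0.1],[3,0,0,0,0,0,0.1],[1.8,0,0,0,0,0,0.1],[0.3,0,0,0,0,0,0.1],[0,0,0,0,0,0,0.6],[0,0,0,0,0,0,0.6],[0,0,0,0,0,0,0.6],[-4,0,0,0,0,0,0.6],[-5,0,0,0,0,0,0.6],[0,0,0,0,0,0,1],[0,0,0,0,0,0,1]]]'
python3 - <<'E'
from h import *
show()
p=camera('top'); save(p,'top8.png'); W=cloud(p)
for r in regions_of('block',p)[:2]:
    m=r['pixels']&(abs(W[...,2]-.032)<.006); print(r['score'],m.sum(),cv2.minAreaRect((W[m][:,:2]*1000).astype(np.float32)) if m.sum()>3 else 0)
plan([.436,.226,.15],Rdown(2.9))
im=cv2.imread('pics/top8.png'); cv2.imwrite('pics/top8c.png',cv2.resize(im[180:290,160:360],None,fx=4,fy=4,interpolation=cv2.INTER_CUBIC))
E
```

```text
clock: 15.35
tool_pos: [0.5848, 0.3147, 0.132]
ee_rot: [0.488, 0.513, -0.487, 0.512]
contact_force: [0.4, 0.6, -0.2]
finger_gap: 0.0845
t 15.35 pos [0.5848 0.3147 0.132 ] tray [ 20.6 389.6] x [ 0.     0.001 -1.   ] y [0.999 0.05  0.   ] jaw deg 2.88 F [ 0.4  0.6 -0.2] gap 0.0845
0.82 551 ((430.89215087890625, 224.05471801757812), (59.975341796875, 97.01171112060547), 2.623624801635742)
0.71 73 ((541.42578125, -438.7261657714844), (20.251148223876953, 293.2174377441406), 83.42428588867188)
shift cm [ -1.94 -15.2    8.06] rotvec [-0.     0.001  0.003] min rows 2.8
```

View pics/top8c.png

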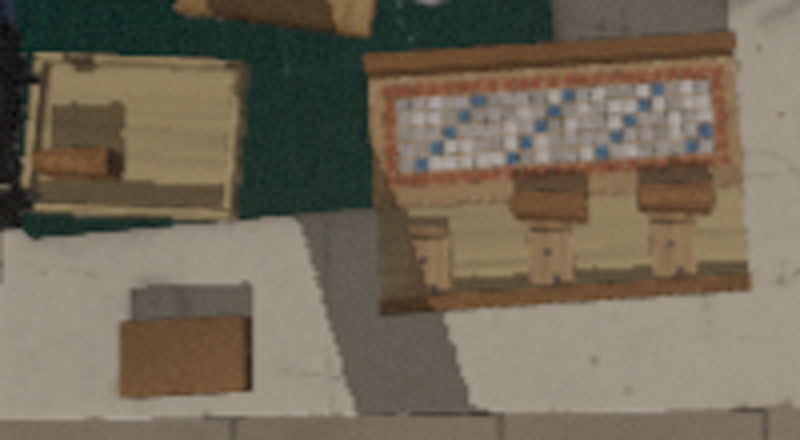

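```bash
python3 -m jog '[[[0,-3.95,2.06,0,0,0,1],[0,-3.95,2.06,0,0,0,1],[0,-3.95,2.06,0,0,0,1],[0,-3.95,2.06,0,0,0,1],[0,0,0,0,0,0,1],[0,0,0,0,0,0,1],[0,0,0,0,0,0,1]]]' 80
python3 -c "
from h import *
show(); plan([.431,.2245,.0115],Rdown(2.7))"
```

```text
clock: 16.32
tool_pos: [0.4326, 0.2251, 0.1317]
ee_rot: [0.488, 0.512, -0.487, 0.513]
contact_force: [0.3, -0.4, -0.7]
finger_gap: 0.0853
t 16.32 pos [0.4326 0.2251 0.1317] tray [-136.   307.9] x [ 0.001  0.    -1.   ] y [0.999 0.05  0.001] jaw deg 2.89 F [ 0.3 -0.4 -0.7] gap 0.0853
shift cm [12.02 -0.18  0.05] rotvec [ 0.003  0.    -0.001] min rows 1.9
```

```bash
python3 -m jog '[[[4,-0.18,0,0,0,0,1],[4,0,0,0,0,0,1],[3,0,0,0,0,0,1],[1,0,0,0,0,0,1],[0,0,0,0,0,0,0.3],[0,0,0,0,0,0,0.3],[0,0,0,0,0,0,0.3],[0,0,0,0,0,0,0.3],[0,0,0,0,0,0,0.3]]]' 80
python3 -m jog '[[[-3,0,0,0,0,0,0.3],[-5,0,0,0,0,0,0.3],[-4,0,0,0,0,0,0.3],[0,0,0,0,0,0,0.3],[0,0,0,0,0,0,0.3]]]'
python3 -c "
from h import *
show(); plan([*tray2w(-64,100),.13],Rdown(2.9))"
```

```text
clock: 17.45
tool_pos: [0.4308, 0.225, 0.0128]
ee_rot: [0.488, 0.512, -0.486, 0.512]
contact_force: [0.6, 0.1, 6.3]
finger_gap: 0.0587
clock: 18.08
tool_pos: [0.4284, 0.2238, 0.1308]
ee_rot: [0.487, 0.513, -0.488, 0.512]
contact_force: [0.4, -0.3, -2.5]
finger_gap: 0.0583
t 18.07 pos [0.4284 0.2238 0.1308] tray [-140.3  306.8] x [-0.002 -0.001 -1.   ] y [ 0.999  0.05  -0.002] jaw deg 2.88 F [ 0.4 -0.3 -2.5] gap 0.0583
shift cm [ 0.08  7.63 20.68] rotvec [-0.     0.001  0.002] min rows 3.6
```

```bash
python3 -m jog '[[[0,1.53,4.14,0,0,0,0.3],[0,1.53,4.14,0,0,0,0.3],[0,1.53,4.14,0,0,0,0.3],[0,1.53,4.14,0,0,0,0.3],[0,1.53,4.14,0,0,0,0.3],[0,0,0,0,0,0,0.3],[0,0,0,0,0,0,0.3],[0,0,0,0,0,0,0.3]]]'
python3 - <<'E'
from h import *
show(); plan([*tray2w(-64,100),.039],Rdown(2.9))
p=camera('top'); W=cloud(p)
r=regions_of('block',p)[0]; m=r['pixels']; P=W[m]; P=P[(P[:,2]>.12)&(P[:,2]<.16)]; L=np.array([w2tray(q) for q in P]); print(r['score'],np.percentile(L,[1,50,99],axis=0), np.median(P[:,2]))
E
```

```text
clock: 19.08
tool_pos: [0.5151, 0.0228, 0.1305]
ee_rot: [0.486, 0.514, -0.487, 0.512]
contact_force: [0.2, 1.4, -0.3]
finger_gap: 0.0587
t 19.07 pos [0.5151 0.0228 0.1305] tray [-63.9 101.7] x [-0.002  0.    -1.   ] y [ 0.999  0.053 -0.002] jaw deg 3.02 F [ 0.2  1.4 -0.3] gap 0.0587
shift cm [9.15 0.01 0.17] rotvec [ 0.002 -0.     0.002] min rows 1.5
0.63 [[-92.43192253  52.09286823]
 [-69.65137374  66.31717186]
 [-33.62917187  88.9457537 ]] 0.1491607706668675
```

```bash
python3 -m jog '[[[3,0,0,0,0,0,0.3],[3,0,0,0,0,0,0.3],[2.2,0,0,0,0,0,0.3],[0.95,0,0,0,0,0,0.3],[0,0,0,0,0,0,0.3],[0,0,0.4,0,0,0,0.3],[0,0,0.4,0,0,0,0.3],[0,0,0.4,0,0,0,0.3],[0,0,0.4,0,0,0,0.3],[0,0,0.4,0,0,0,0.3],[0,0,0,0,0,0,0.3]]]'
cat > wl.py <<'E'
from h import *
import sys
def wl(y0,y1,name=None):
    p=camera('top'); W=cloud(p).reshape(-1,3); 
    if name: save(p,name)
    L=np.array([w2tray(q) for q in W]); 
    m=(abs(W[:,2]-.06)<.004)&(L[:,0]>-54)&(L[:,0]<-25)&(L[:,1]>y0)&(L[:,1]<y1); print(m.sum(),np.round(np.percentile(L[m],[1,50,99],axis=0),1))
show(); wl(float(sys.argv[1]),float(sys.argv[2]))
E
python3 wl.py -58 36
```

```text
clock: 20.55
tool_pos: [0.5174, 0.0071, 0.0409]
ee_rot: [0.488, 0.515, -0.485, 0.511]
contact_force: [-2.8, 9.7, 3.4]
finger_gap: 0.0583
t 20.55 pos [0.5174 0.0071 0.0409] tray [-62.3  85.9] x [-0.001  0.007 -1.   ] y [ 0.999  0.054 -0.001] jaw deg 3.12 F [-2.8  9.7  3.4] gap 0.0583
95 [[-49.4 -23.9]
 [-38.8   4.5]
 [-29.5  32.8]]
```

```bash
python3 -m jog '[[[0,0,0.4,0,0,0,0.3],[0,0,0.4,0,0,0,0.3],[0,0,0.4,0,0,0,0.3],[0,0,0.4,0,0,0,0.3],[0,0,0,0,0,0,0.3]]]'
python3 wl.py -58 36
```

```text
clock: 21.22
tool_pos: [0.5182, -0.0157, 0.0403]
ee_rot: [0.488, 0.512, -0.488, 0.512]
contact_force: [0.4, 0.4, -1.7]
finger_gap: 0.0583
t 21.23 pos [ 0.5182 -0.0157  0.0403] tray [-62.7  63. ] x [ 0.001 -0.001 -1.   ] y [0.999 0.049 0.001] jaw deg 2.8 F [ 0.4  0.4 -1.7] gap 0.0583
141 [[-53.4 -46.4]
 [-41.1 -11.2]
 [-30.3  32. ]]
```

```bash
python3 -m jog '[[[0,0,-3,0,0,0,0.3],[-4,0,-1,0,0,0,0.3],[-5,0,-2,0,0,0,0.3],[0,0,-5,0,0,0,0.3],[0,0,0,0,0,0,0.3],[0,0,0,0,0,0,0.3]]]'
python3 -c "
from h import *
show(); plan([.431,.225,.014],Rdown(2.9))"; python3 wl.py -58 40
```

```text
clock: 22.02
tool_pos: [0.5121, 0.0944, 0.1297]
ee_rot: [0.487, 0.512, -0.488, 0.512]
contact_force: [0.1, -0.2, -0.8]
finger_gap: 0.0585
t 22.02 pos [0.5121 0.0944 0.1297] tray [-63.2 173.3] x [-0.001 -0.001 -1.   ] y [ 0.999  0.05  -0.001] jaw deg 2.87 F [ 0.1 -0.2 -0.8] gap 0.0585
shift cm [ 11.56  -7.44 -13.47] rotvec [-0.001  0.001  0.001] min rows 3.1
t 22.02 pos [0.5121 0.0944 0.1297] tray [-63.2 173.3] x [-0.001 -0.001 -1.   ] y [ 0.999  0.05  -0.001] jaw deg 2.87 F [ 0.1 -0.2 -0.8] gap 0.0585
93 [[-50.5 -46.6]
 [-39.1 -21.1]
 [-30.3  10.9]]
```

```bash
python3 -m jog '[[[0,-2.5,-4.5,0,0,0,0.3],[0,-2.5,-4.5,0,0,0,0.3],[0,-2.44,-4.47,0,0,0,0.3],[0,0,0,0,0,0,0.3],[0,0,0,0,0,0,0.3],[4,0,0,0,0,0,0.3],[4,0,0,0,0,0,0.3],[2.5,0,0,0,0,0,0.3],[0.9,0,0,0,0,0,0.3],[0,0,0,0,0,0,0.3]]]'
python3 -c "
from h import *
show()"
```

```text
clock: 23.32
tool_pos: [0.4322, 0.2243, 0.0159]
ee_rot: [0.488, 0.511, -0.488, 0.512]
contact_force: [0.2, 1.4, -1.3]
finger_gap: 0.0586
t 23.32 pos [0.4322 0.2243 0.0159] tray [-136.4  307.1] x [-0.    -0.001 -1.   ] y [ 0.999  0.047 -0.   ] jaw deg 2.7 F [ 0.2  1.4 -1.3] gap 0.0586
```

```bash
python3 -m jog '[[[0.25,0,0,0,0,0,0.3],[0,0,0,0,0,0,1],[0,0,0,0,0,0,1],[0,0,0,0,0,0,1],[-6,0,0,0,0,0,1],[-6,0,0,0,0,0,1],[0,0,0,0,0,0,0.6],[0,0,0,0,0,0,0.6]]]'
python3 -c "
from h import *
show(); plan([*tray2w(-40.5,-17),.13],Rdown(2.9))"; python3 wl.py -58 40
```

```text
clock: 24.32
tool_pos: [0.4311, 0.2261, 0.1336]
ee_rot: [0.487, 0.513, -0.487, 0.512]
contact_force: [-0.3, -0.1, -0.6]
finger_gap: 0.0521
t 24.32 pos [0.4311 0.2261 0.1336] tray [-137.5  309. ] x [-0.     0.001 -1.   ] y [ 0.999  0.05  -0.   ] jaw deg 2.88 F [-0.3 -0.1 -0.6] gap 0.0521
shift cm [ 0.34  9.71 32.59] rotvec [-0.    -0.001  0.   ] min rows 5.5
t 24.32 pos [0.4311 0.2261 0.1336] tray [-137.5  309. ] x [-0.     0.001 -1.   ] y [ 0.999  0.05  -0.   ] jaw deg 2.88 F [-0.3 -0.1 -0.6] gap 0.0521
97 [[-51.  -46.6]
 [-40.1 -20.5]
 [-30.6  10.7]]
```

```bash
python3 -m jog '[[[0,1.4,4.66,0,0,0,0.6],[0,1.4,4.66,0,0,0,0.6],[0,1.4,4.66,0,0,0,0.6],[0,1.4,4.66,0,0,0,0.6],[0,1.4,4.66,0,0,0,0.6],[0,1.4,4.66,0,0,0,0.6],[0,1.3,4.66,0,0,0,0.6],[0,0,0,0,0,0,0.6],[0,0,0,0,0,0,0.6],[0,0,0,0,0,0,0.6]]]' 50
python3 -c "
from h import *
show(); plan([*tray2w(-40.5,-17.5),.0415],Rdown(2.9))"
```

```text
clock: 25.62
tool_pos: [0.5438, -0.0929, 0.1324]
ee_rot: [0.486, 0.514, -0.487, 0.512]
contact_force: [0.8, -0.3, 1.6]
finger_gap: 0.0516
t 25.62 pos [ 0.5438 -0.0929  0.1324] tray [-41.  -15.3] x [-0.002  0.001 -1.   ] y [ 0.999  0.053 -0.002] jaw deg 3.02 F [ 0.8 -0.3  1.6] gap 0.0516
shift cm [9.09 0.07 0.23] rotvec [ 0.002 -0.001  0.002] min rows 1.5
```

```bash
python3 -m jog '[[[3,0.07,0.23,0,0,0,0.6],[3,0,0,0,0,0,0.6],[2.2,0,0,0,0,0,0.6],[0.9,0,0,0,0,0,0.6],[0,0,0,0,0,0,0.6],[0,0,0,0,0,0,0.1],[0,0,0,0,0,0,0.1],[0,0,0,0,0,0,0.1],[0,0,0,0,0,0,0.1]]]'
python3 -m jog '[[[-2,0,0,0,0,0,0.1],[-4,0,0,0,0,0,0.1],[-5,0,0,0,0,0,0.1],[0,0,0,0,0,0,0.1],[0,0,0,0,0,0,0.1]]]'
python3 -c "
from h import *
show(); plan([.581,.2316,.15],Rdown(2.9))"
```

```text
clock: 26.75
tool_pos: [0.5451, -0.0973, 0.0437]
ee_rot: [0.488, 0.513, -0.487, 0.512]
contact_force: [-2.6, 0.5, 5.3]
finger_gap: 0.0181
clock: 27.38
tool_pos: [0.5455, -0.097, 0.1533]
ee_rot: [0.488, 0.512, -0.487, 0.512]
contact_force: [-0.3, -0.5, -0.6]
finger_gap: 0.0184
t 27.38 pos [ 0.5455 -0.097   0.1533] tray [-39.6 -19.6] x [ 0.001  0.001 -1.   ] y [0.999 0.05  0.001] jaw deg 2.87 F [-0.3 -0.5 -0.6] gap 0.0184
shift cm [  0.36   5.19 -32.65] rotvec [-0.001 -0.001 -0.001] min rows 5.3
```

```bash
python3 -m jog '[[[0,0.75,-4.66,0,0,0,0.1],[0,0.75,-4.66,0,0,0,0.1],[0,0.75,-4.66,0,0,0,0.1],[0,0.75,-4.66,0,0,0,0.1],[0,0.75,-4.66,0,0,0,0.1],[0,0.75,-4.66,0,0,0,0.1],[0,0.69,-4.66,0,0,0,0.1],[0,0,0,0,0,0,0.1],[0,0,0,0,0,0,0.1],[0,0,0,0,0,0,0.1]]]'
python3 -c "
from h import *
show(); plan([.581,.2316,.041],Rdown(2.9))"
```

```text
clock: 28.62
tool_pos: [0.5808, 0.2285, 0.1519]
ee_rot: [0.487, 0.511, -0.489, 0.512]
contact_force: [-0.3, 0.0, 1.0]
finger_gap: 0.0183
t 28.62 pos [0.5808 0.2285 0.1519] tray [ 12.2 303.8] x [-0.001 -0.002 -1.   ] y [ 0.999  0.047 -0.001] jaw deg 2.68 F [-0.3  0.   1. ] gap 0.0183
shift cm [11.09  0.05 -0.33] rotvec [-0.004  0.002  0.001] min rows 1.8
```

```bash
python3 -m jog '[[[3,0.05,-0.1,0,0,0,0.1],[3,0,0,0,0,0,0.1],[3,0,0,0,0,0,0.1],[1.8,0,0,0,0,0,0.1],[0.3,0,0,0,0,0,0.1],[0,0,0,0,0,0,0.6],[0,0,0,0,0,0,0.6],[0,0,0,0,0,0,0.6],[-4,0,0,0,0,0,0.6],[-5,0,0,0,0,0,0.6],[0,0,0,0,0,0,1],[0,0,0,0,0,0,1]]]'
python3 - <<'E'
from h import *
show()
p=camera('top'); save(p,'top9.png'); W=cloud(p)
for r in regions_of('block',p)[:2]:
    m=r['pixels']&(abs(W[...,2]-.032)<.006); print(r['score'],m.sum(),cv2.minAreaRect((W[m][:,:2]*1000).astype(np.float32)) if m.sum()>3 else 0)
plan([.431,.225,.132],Rdown(2.9))
im=cv2.imread('pics/top9.png'); cv2.imwrite('pics/top9c.png',cv2.resize(im[180:290,160:360],None,fx=4,fy=4,interpolation=cv2.INTER_CUBIC))
E
```

```text
clock: 30.12
tool_pos: [0.5813, 0.2324, 0.1319]
ee_rot: [0.488, 0.513, -0.487, 0.512]
contact_force: [-0.1, -0.7, 0.4]
finger_gap: 0.0843
t 30.12 pos [0.5813 0.2324 0.1319] tray [ 12.9 307.7] x [ 0.     0.001 -1.   ] y [0.999 0.05  0.   ] jaw deg 2.88 F [-0.1 -0.7  0.4] gap 0.0843
0.73 516 ((432.7882995605469, 224.15692138671875), (56.872352600097656, 96.32523345947266), 2.3554017543792725)
shift cm [ -0.14 -14.94  -0.05] rotvec [-0.     0.001  0.003] min rows 2.4
```

View pics/top9c.png

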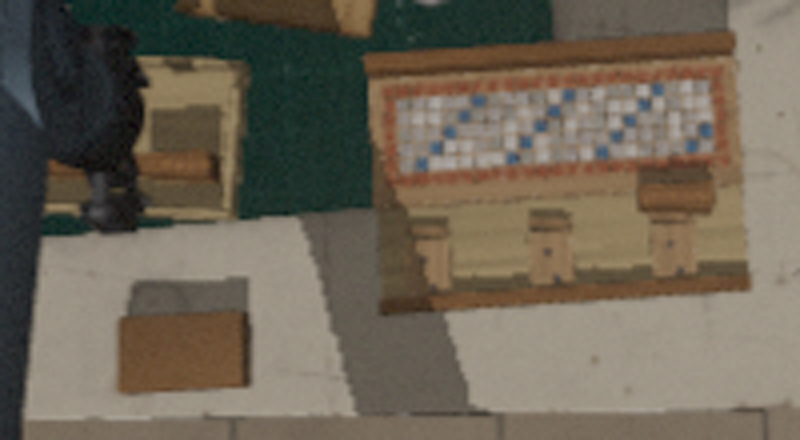

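Wedge 2 lies in the box (crop (180,163)); only wedge 3 remains at crop (676,192). Take the block again.

```bash
python3 -m jog '[[[0,-5,0,0,0,0,1],[0,-5,0,0,0,0,1],[0,-4.9,0,0,0,0,1],[0,0,0,0,0,0,1],[0,0,0,0,0,0,1],[4,0,0,0,0,0,1],[4,0,0,0,0,0,1],[3,0,0,0,0,0,1],[1,0,0,0,0,0,1],[0,0,0,0,0,0,1]]]' 80
python3 -c "
from h import *
show()"
python3 -m jog '[[[0,0,0,0,0,0,0.3],[0,0,0,0,0,0,0.3],[0,0,0,0,0,0,0.3],[0,0,0,0,0,0,0.3],[0,0,0,0,0,0,0.3],[-3,0,0,0,0,0,0.3],[-5,0,0,0,0,0,0.3],[-4,0,0,0,0,0,0.3],[0,0,0,0,0,0,0.3],[0,0,0,0,0,0,0.3]]]'
python3 -c "
from h import *
show(); plan([*tray2w(-64,4),.13],Rdown(2.9))"
```

```text
clock: 31.48
tool_pos: [0.4336, 0.2244, 0.0113]
ee_rot: [0.487, 0.512, -0.488, 0.512]
contact_force: [-0.1, -0.3, -0.4]
finger_gap: 0.0851
t 31.48 pos [0.4336 0.2244 0.0113] tray [-135.   307.1] x [ 0.    -0.001 -1.   ] y [0.999 0.049 0.   ] jaw deg 2.82 F [-0.1 -0.3 -0.4] gap 0.0851
clock: 32.72
tool_pos: [0.4317, 0.2247, 0.1311]
ee_rot: [0.487, 0.513, -0.487, 0.512]
contact_force: [0.4, 0.6, -1.2]
finger_gap: 0.0585
t 32.73 pos [0.4317 0.2247 0.1311] tray [-136.9  307.5] x [-0.001  0.    -1.   ] y [ 0.999  0.05  -0.001] jaw deg 2.89 F [ 0.4  0.6 -1.2] gap 0.0585
shift cm [ 0.1   7.29 30.35] rotvec [-0.    -0.     0.001] min rows 5.0
```

```bash
python3 -m jog '[[[0,1.04,4.34,0,0,0,0.3],[0,1.04,4.34,0,0,0,0.3],[0,1.04,4.34,0,0,0,0.3],[0,1.04,4.34,0,0,0,0.3],[0,1.04,4.34,0,0,0,0.3],[0,1.04,4.34,0,0,0,0.3],[0,1.04,4.31,0,0,0,0.3],[0,0,0,0,0,0,0.3],[0,0,0,0,0,0,0.3],[0,0,0,0,0,0,0.3]]]'
python3 - <<'E'
from h import *
show(); plan([*tray2w(-64,4),.039],Rdown(2.9))
p=camera('top'); W=cloud(p)
r=regions_of('block',p)[0]; m=r['pixels']; P=W[m]; P=P[(P[:,2]>.12)&(P[:,2]<.16)]; L=np.array([w2tray(q) for q in P]); print(r['score'],np.percentile(L,[1,50,99],axis=0), np.median(P[:,2]))
E
```

```text
clock: 33.98
tool_pos: [0.5197, -0.073, 0.1305]
ee_rot: [0.486, 0.514, -0.487, 0.512]
contact_force: [0.8, 0.5, -1.1]
finger_gap: 0.0586
t 33.98 pos [ 0.5197 -0.073   0.1305] tray [-64.1   5.8] x [-0.002  0.001 -1.   ] y [ 0.999  0.053 -0.002] jaw deg 3.01 F [ 0.8  0.5 -1.1] gap 0.0586
shift cm [9.15 0.03 0.19] rotvec [ 0.002 -0.001  0.002] min rows 1.5
0.63 [[-92.79916322 -42.60560008]
 [-78.5830672  -31.70140878]
 [-44.58693239 -10.4984182 ]] 0.1491771728020812
```

```bash
python3 -m jog '[[[3,0,0,0,0,0,0.3],[3,0,0,0,0,0,0.3],[2.2,0,0,0,0,0,0.3],[0.95,0,0,0,0,0,0.3],[0,0,0,0,0,0,0.3],[0,0,0.8,0,0,0,0.3],[0,0,0.4,0,0,0,0.3],[0,0,0.4,0,0,0,0.3],[0,0,0.4,0,0,0,0.3],[0,0,0.4,0,0,0,0.3],[0,0,0.4,0,0,0,0.3],[0,0,0,0,0,0,0.3]]]'
python3 wl.py -158 -65
```

```text
clock: 35.58
tool_pos: [0.5221, -0.098, 0.0401]
ee_rot: [0.488, 0.515, -0.485, 0.511]
contact_force: [-1.8, 7.7, 3.0]
finger_gap: 0.0584
t 35.58 pos [ 0.5221 -0.098   0.0401] tray [-63.  -19.3] x [-0.002  0.007 -1.   ] y [ 0.999  0.054 -0.002] jaw deg 3.08 F [-1.8  7.7  3. ] gap 0.0584
85 [[ -49.9 -126.1]
 [ -39.1 -106.2]
 [ -29.5  -80.4]]
```

```bash
python3 -m jog '[[[0,0,0.4,0,0,0,0.3],[0,0,0.4,0,0,0,0.3],[0,0,0.4,0,0,0,0.3],[0,0,0.3,0,0,0,0.3],[0,0,0,0,0,0,0.3]]]'
python3 wl.py -165 -65
```

```text
clock: 36.25
tool_pos: [0.5225, -0.119, 0.0402]
ee_rot: [0.488, 0.512, -0.488, 0.512]
contact_force: [-0.1, -0.3, -0.2]
finger_gap: 0.0587
t 36.25 pos [ 0.5225 -0.119   0.0402] tray [-63.6 -40.4] x [ 0.    -0.001 -1.   ] y [0.999 0.048 0.   ] jaw deg 2.77 F [-0.1 -0.3 -0.2] gap 0.0587
79 [[ -51.1 -148.6]
 [ -40.6 -128.6]
 [ -30.4 -100.1]]
```

```bash
python3 -m jog '[[[0,0,-3,0,0,0,0.3],[-4,0,-1,0,0,0,0.3],[-5,0,-2,0,0,0,0.3],[0,0,-5,0,0,0,0.3],[0,0,-5,0,0,0,0.3],[0,0,-5,0,0,0,0.3],[0,0,0,0,0,0,0.3],[0,0,0,0,0,0,0.3]]]'
python3 -c "
from h import *
show(); plan([.431,.225,.014],Rdown(2.9))"; python3 wl.py -165 -65
```

```text
clock: 37.3
tool_pos: [0.5121, 0.0914, 0.13]
ee_rot: [0.487, 0.512, -0.488, 0.513]
contact_force: [-0.4, -0.5, -0.6]
finger_gap: 0.0587
t 37.3 pos [0.5121 0.0914 0.13  ] tray [-63.4 170.3] x [-0.    -0.001 -1.   ] y [ 0.999  0.05  -0.   ] jaw deg 2.87 F [-0.4 -0.5 -0.6] gap 0.0587
shift cm [ 11.59  -7.43 -13.76] rotvec [-0.     0.001  0.   ] min rows 3.1
t 37.3 pos [0.5121 0.0914 0.13  ] tray [-63.4 170.3] x [-0.    -0.001 -1.   ] y [ 0.999  0.05  -0.   ] jaw deg 2.87 F [-0.4 -0.5 -0.6] gap 0.0587
102 [[ -50.9 -148. ]
 [ -39.2 -123. ]
 [ -30.4  -90.6]]
```

```bash
python3 -m jog '[[[0,-2.5,-4.6,0,0,0,0.3],[0,-2.5,-4.6,0,0,0,0.3],[0,-2.43,-4.56,0,0,0,0.3],[0,0,0,0,0,0,0.3],[0,0,0,0,0,0,0.3],[4,0,0,0,0,0,0.3],[4,0,0,0,0,0,0.3],[2.5,0,0,0,0,0,0.3],[1.0,0,0,0,0,0,0.3],[0.2,0,0,0,0,0,0.3],[0,0,0,0,0,0,0.3]]]'
python3 -m jog '[[[0,0,0,0,0,0,1],[0,0,0,0,0,0,1],[0,0,0,0,0,0,1],[-6,0,0,0,0,0,1],[-6,0,0,0,0,0,1],[0,0,0,0,0,0,0.6],[0,0,0,0,0,0,0.6]]]' 50
python3 -c "
from h import *
show(); plan([*tray2w(-40.5,-119),.133],Rdown(2.9))"; python3 wl.py -165 -65
```

```text
clock: 38.72
tool_pos: [0.4325, 0.2252, 0.0139]
ee_rot: [0.489, 0.512, -0.487, 0.512]
contact_force: [0.1, 0.3, -0.7]
finger_gap: 0.0584
clock: 39.6
tool_pos: [0.4306, 0.226, 0.133]
ee_rot: [0.487, 0.513, -0.487, 0.512]
contact_force: [-0.8, -0.4, -0.1]
finger_gap: 0.0524
t 39.6 pos [0.4306 0.226  0.133 ] tray [-138.   308.9] x [-0.001  0.001 -1.   ] y [ 0.999  0.051 -0.001] jaw deg 2.9 F [-0.8 -0.4 -0.1] gap 0.0524
shift cm [-4.000e-02  9.750e+00  4.279e+01] rotvec [-0.    -0.001  0.001] min rows 7.1
t 39.6 pos [0.4306 0.226  0.133 ] tray [-138.   308.9] x [-0.001  0.001 -1.   ] y [ 0.999  0.051 -0.001] jaw deg 2.9 F [-0.8 -0.4 -0.1] gap 0.0524
91 [[ -50.9 -148. ]
 [ -40.6 -122.3]
 [ -30.2  -90.7]]
```

```bash
python3 -m jog '[[[0,1.08,4.75,0,0,0,0.6],[0,1.08,4.75,0,0,0,0.6],[0,1.08,4.75,0,0,0,0.6],[0,1.08,4.75,0,0,0,0.6],[0,1.08,4.75,0,0,0,0.6],[0,1.08,4.75,0,0,0,0.6],[0,1.08,4.75,0,0,0,0.6],[0,1.08,4.75,0,0,0,0.6],[0,1.08,4.75,0,0,0,0.6],[0,0,0,0,0,0,0.6],[0,0,0,0,0,0,0.6],[0,0,0,0,0,0,0.6]]]' 50
python3 -c "
from h import *
show(); plan([*tray2w(-40.5,-119),.0415],Rdown(2.9))"
```

```text
clock: 41.15
tool_pos: [0.549, -0.1941, 0.1318]
ee_rot: [0.487, 0.514, -0.487, 0.512]
contact_force: [-0.8, 0.4, -0.1]
finger_gap: 0.0513
t 41.15 pos [ 0.549  -0.1941  0.1318] tray [ -41.  -116.6] x [-0.002  0.002 -1.   ] y [ 0.999  0.053 -0.002] jaw deg 3.01 F [-0.8  0.4 -0.1] gap 0.0513
shift cm [9.03 0.07 0.25] rotvec [ 0.002 -0.002  0.002] min rows 1.5
```

```bash
python3 -m jog '[[[3,0.07,0.2,0,0,0,0.6],[3,0,0,0,0,0,0.6],[2.1,0,0,0,0,0,0.6],[0.9,0,0,0,0,0,0.6],[0,0,0,0,0,0,0.6],[0,0,0,0,0,0,0.1],[0,0,0,0,0,0,0.1],[0,0,0,0,0,0,0.1],[0,0,0,0,0,0,0.1]]]'
python3 -m jog '[[[-2,0,0,0,0,0,0.1],[-4,0,0,0,0,0,0.1],[-5,0,0,0,0,0,0.1],[0,0,0,0,0,0,0.1],[0,0,0,0,0,0,0.1]]]'
python3 -c "
from h import *
show(); plan([.637,.270,.15],Rdown(2.9))"
```

```text
clock: 42.28
tool_pos: [0.5504, -0.1989, 0.0443]
ee_rot: [0.488, 0.512, -0.487, 0.512]
contact_force: [-2.3, 0.8, 6.0]
finger_gap: 0.0185
clock: 42.9
tool_pos: [0.5504, -0.1979, 0.1536]
ee_rot: [0.488, 0.512, -0.487, 0.512]
contact_force: [0.0, 0.1, -1.2]
finger_gap: 0.0183
t 42.9 pos [ 0.5504 -0.1979  0.1536] tray [ -39.8 -120.5] x [ 0.001  0.001 -1.   ] y [0.999 0.05  0.001] jaw deg 2.89 F [ 0.   0.1 -1.2] gap 0.0183
shift cm [  0.39  11.01 -46.29] rotvec [-0.    -0.001 -0.001] min rows 7.7
```

```bash
python3 -m jog '[[[0,1.22,-5.14,0,0,0,0.1],[0,1.22,-5.14,0,0,0,0.1],[0,1.22,-5.14,0,0,0,0.1],[0,1.22,-5.14,0,0,0,0.1],[0,1.22,-5.14,0,0,0,0.1],[0,1.22,-5.14,0,0,0,0.1],[0,1.22,-5.14,0,0,0,0.1],[0,1.22,-5.14,0,0,0,0.1],[0,1.22,-5.14,0,0,0,0.1],[0,0,0,0,0,0,0.1],[0,0,0,0,0,0,0.1],[0,0,0,0,0,0,0.1]]]'
python3 -c "
from h import *
show(); plan([.637,.270,.0415],Rdown(2.9))"
```

```text
clock: 44.4
tool_pos: [0.6367, 0.2663, 0.1523]
ee_rot: [0.487, 0.511, -0.489, 0.512]
contact_force: [-0.2, -0.2, -0.1]
finger_gap: 0.018
t 44.4 pos [0.6367 0.2663 0.1523] tray [ 69.9 338.7] x [-0.001 -0.002 -1.   ] y [ 0.999  0.047 -0.001] jaw deg 2.67 F [-0.2 -0.2 -0.1] gap 0.018
shift cm [11.08  0.07 -0.39] rotvec [-0.004  0.002  0.001] min rows 1.8
```

```bash
python3 -m jog '[[[3,0.05,-0.1,0,0,0,0.1],[3,0,0,0,0,0,0.1],[3,0,0,0,0,0,0.1],[1.8,0,0,0,0,0,0.1],[0.3,0,0,0,0,0,0.1],[0,0,0,0,0,0,0.5],[0,0,0,0,0,0,0.5],[0,0,0,0,0,0,0.5],[-4,0,0,0,0,0,0.5],[-5,0,0,0,0,0,0.5],[-5,0,0,0,0,0,0.5],[-5,0,0,0,0,0,0.5]]]'
python3 -m jog '[[[0,0,5,0.1,0,0,0.6],[0,0,5,0.1,0,0,0.6],[0,0,5,0.1,0,0,0.6],[0,0,5,0.1,0,0,0.6],[0,0,5,0.1,0,0,0.6],[0,0,0,0,0,0,0.6]]]'
python3 - <<'E'
from h import *
show()
def box(W,x0,x1,y0,y1,z0,z1): return (W[...,0]>x0)&(W[...,0]<x1)&(W[...,1]>y0)&(W[...,1]<y1)&(W[...,2]>z0)&(W[...,2]<z1)
for n in ('top','side'):
    p=camera(n); save(p,n+'10.png'); W=cloud(p)
    for nm,b in dict(rail=(.35,.75,-.55,-.28,.042,.053)).items():
        m=box(W,*b); print(n,nm,m.sum(),cv2.minAreaRect((W[m][:,:2]*1000).astype(np.float32)),np.median(W[m][:,2]))
    m=box(W,.35,.75,-.46,-.25,.012,.021); print(n,'flat',m.sum(),cv2.minAreaRect((W[m][:,:2]*1000).astype(np.float32)))
E
```

```text
clock: 45.9
tool_pos: [0.6373, 0.2703, 0.2343]
ee_rot: [0.488, 0.512, -0.487, 0.512]
contact_force: [0.9, 1.1, -0.7]
finger_gap: 0.0429
clock: 46.65
tool_pos: [0.5987, 0.0183, 0.2332]
ee_rot: [-0.601, -0.372, 0.601, -0.373]
contact_force: [-0.4, -0.3, -0.2]
finger_gap: 0.0513
t 46.65 pos [0.5987 0.0183 0.2332] tray [19.5 93. ] x [ 0.    -0.001 -1.   ] y [ 0.896 -0.445  0.001] jaw deg -26.41 F [-0.4 -0.3 -0.2] gap 0.0513
top rail 572 ((535.7970581054688, -489.61236572265625), (122.2197265625, 294.458984375), 83.35382843017578) 0.04718781484221146
top flat 1274 ((583.5035400390625, -391.7355041503906), (381.2729187011719, 162.5915069580078), 17.05959701538086)
side rail 1133 ((534.3638305664062, -490.5212097167969), (121.39137268066406, 295.1286926269531), 83.3643569946289) 0.04778398208590717
side flat 1179 ((582.0507202148438, -394.06378173828125), (382.3622131347656, 165.29196166992188), 17.122535705566406)
```

View pics/top10.png

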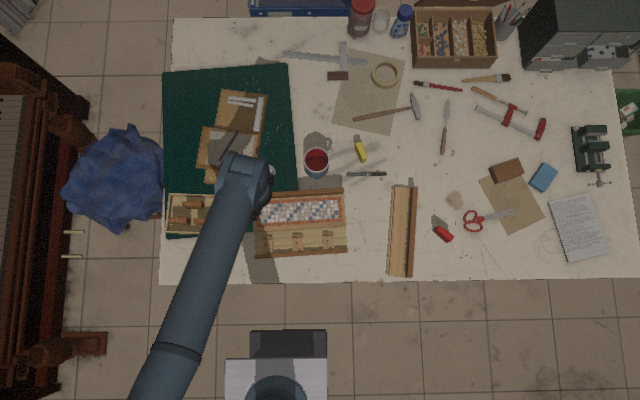

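View pics/side10.png

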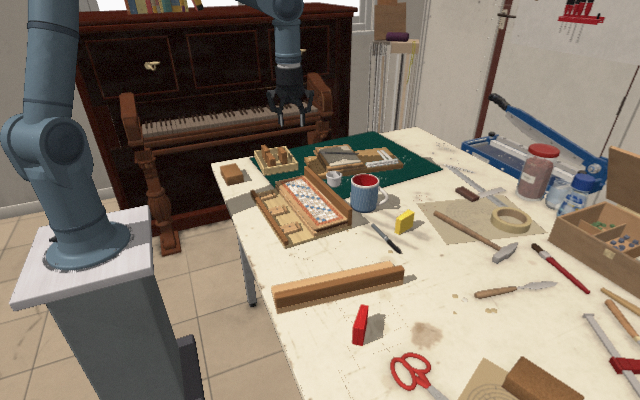

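Run:
```python
from h import *
for n in ('top','side'):
    p=camera(n); W=cloud(p)
    r=regions_of('moulding',p)[0]; m=r['pixels']; m=cv2.dilate(m.astype(np.uint8),np.ones((5,5)))>0
    mm=m&(W[...,2]>.042)&(W[...,2]<.053)&(W[...,1]>-.5); print(n,r['score'],'rail',mm.sum(),np.round(cv2.minAreaRect((W[mm][:,:2]*1000).astype(np.float32))[0],1),cv2.minAreaRect((W[mm][:,:2]*1000).astype(np.float32))[1:])
    P=W[mm]*1000; u=np.array([-np.sin(np.radians(83.3)),np.cos(np.radians(83.3))]); s=P[:,:2]@u; print('len',np.percentile(s,[0,1,99,100]))
    pf=np.polyfit(P[:,0],P[:,1],1); print('slope deg',np.degrees(np.arctan(pf[0])))
    b=(W[...,0]>.54)&(W[...,0]<.68)&(W[...,1]>.18)&(W[...,1]<.36)&(W[...,2]>.038)&(W[...,2]<.075)
    cnt,lab,st,ce=cv2.connectedComponentsWithStats(b.astype(np.uint8))
    for i in range(1,cnt):
        if st[i,4]>15: Q=W[lab==i]*1000; print('  w',st[i,4],np.round(Q.mean(0)),np.round(Q.min(0)),np.round(Q.max(0)))
show()
```

```text
top 0.64 rail 490 [ 541.1 -438.5] ((19.4271297454834, 293.20599365234375), 83.15245819091797)
len [-735.16297883 -732.00475873 -443.52071041 -441.95619484]
slope deg -6.7649974788959515
  w 126 [637. 265.  55.] [627. 239.  38.] [649. 296.  64.]
  w 135 [585. 308.  54.] [575. 280.  38.] [597. 342.  62.]
  w 47 [582. 250.  55.] [573. 235.  46.] [589. 262.  61.]
side 0.95 rail 988 [ 540.  -441.2] ((21.198326110839844, 294.330322265625), 83.14848327636719)
len [-734.91754199 -730.72644945 -442.73318394 -440.56393688]
slope deg -6.725209425134979
  w 138 [580. 255.  52.] [570. 196.  38.] [595. 343.  60.]
  w 67 [634. 256.  52.] [624. 231.  39.] [646. 299.  58.]
t 46.95 pos [0.6009 0.0277 0.232 ] tray [ 22.1 102.3] x [ 0.  0. -1.] y [ 0.902 -0.432 -0.   ] jaw deg -25.57 F [-0.8  0.5  0.1] gap 0.0514
```

```bash
python3 -c "
from h import *
show(); plan([.5407,-.4395,.16],Rdown(83.2))"
```

```text
t 46.95 pos [0.6009 0.0277 0.232 ] tray [ 22.1 102.3] x [ 0.  0. -1.] y [ 0.902 -0.432 -0.   ] jaw deg -25.57 F [-0.8  0.5  0.1] gap 0.0514
shift cm [ 7.18 14.74 44.75] rotvec [-1.898 -0.    -0.   ] min rows 10.3
```

```bash
python3 -m jog '[[[0.7,1.47,4.47,0,0,0,0.6],[0.7,1.47,4.47,0,0,0,0.6],[0.7,1.47,4.47,0,0,0,0.6],[0.7,1.47,4.47,0,0,0,0.6],[0.7,1.47,4.47,0,0,0,0.6],[0.7,1.47,4.47,0,0,0,0.6],[0.7,1.47,4.47,0,0,0,0.6],[0.7,1.47,4.47,0,0,0,0.6],[0.7,1.47,4.47,0,0,0,0.6],[0.7,1.47,4.47,0,0,0,0.6],[0,0,0,0,0,0,0.6],[0,0,0,0,0,0,0.6]]]'
python3 -m jog '[[[0,0,0,-0.173,0,0,0.6],[0,0,0,-0.173,0,0,0.6],[0,0,0,-0.173,0,0,0.6],[0,0,0,-0.173,0,0,0.6],[0,0,0,-0.173,0,0,0.6],[0,0,0,-0.173,0,0,0.6],[0,0,0,-0.173,0,0,0.6],[0,0,0,-0.173,0,0,0.6],[0,0,0,-0.173,0,0,0.6],[0,0,0,-0.173,0,0,0.6],[0,0,0,-0.168,0,0,0.6],[0,0,0,0,0,0,0.6]]]'
python3 -m jog '[[[0,0,0,0,0,0,0.6]]]'
python3 -c "
from h import *
show(); plan([.5407,-.4395,.025],Rdown(83.2));print(state()['q'])
p=camera('top')
W=cloud(p);mm=(W[...,0]>.38)&(W[...,0]<.7)&(W[...,2]>.042)&(W[...,2]<.053)&(W[...,1]>-.5)&(W[...,1]<-.38); print(mm.sum(),cv2.minAreaRect((W[mm][:,:2]*1000).astype(np.float32)))
"
```

```text
clock: 48.45
tool_pos: [0.5394, -0.4398, 0.1614]
ee_rot: [0.599, 0.377, -0.598, 0.376]
contact_force: [-0.1, -0.2, 0.2]
finger_gap: 0.0513
clock: 49.95
tool_pos: [0.5403, -0.4384, 0.1624]
ee_rot: [0.043, 0.705, -0.042, 0.706]
contact_force: [0.4, 0.1, -0.0]
finger_gap: 0.0512
clock: 50.08
tool_pos: [0.5395, -0.4394, 0.1621]
ee_rot: [0.044, 0.706, -0.043, 0.706]
contact_force: [0.1, -1.0, -0.5]
finger_gap: 0.0513
t 50.08 pos [ 0.5395 -0.4394  0.1621] tray [ -62.9 -361.2] x [ 0.     0.001 -1.   ] y [0.122 0.992 0.001] jaw deg 82.97 F [ 0.1 -1.  -0.5] gap 0.0513
shift cm [13.71  0.    0.12] rotvec [-0.004  0.    -0.001] min rows 2.2
[ 0.29175406  0.56496232  0.4642576   1.55217357 -0.2745923   1.08961869
  2.26957193]
163 ((613.5617065429688, -446.99774169921875), (18.403316497802734, 146.7285919189453), 82.98519134521484)
```

```bash
python3 -m jog '[[[4,0,0.1,0,0,0,0.6],[4,0,0,0,0,0,0.6],[4,0,0,0,0,0,0.6],[1.5,0,0,0,0,0,0.6],[0.6,0,0,0,0,0,0.6],[0,0,0,0,0,0,0.1],[0,0,0,0,0,0,0.1],[0,0,0,0,0,0,0.1],[0,0,0,0,0,0,0.1]]]' 100
python3 -c "
from h import *
show()"
```

```text
clock: 51.25
tool_pos: [0.5407, -0.4421, 0.0234]
ee_rot: [0.043, 0.705, -0.044, 0.707]
contact_force: [-1.8, 0.2, 5.5]
finger_gap: 0.0163
t 51.25 pos [ 0.5407 -0.4421  0.0234] tray [ -61.8 -364. ] x [ 0.003 -0.002 -1.   ] y [ 0.122  0.992 -0.002] jaw deg 82.97 F [-1.8  0.2  5.5] gap 0.0163
```

```bash
python3 -m jog '[[[-3,0,0,0,0,0,0.1],[-5,0,0,0,0,0,0.1],[-5,0,0,0,0,0,0.1],[-5,0,0,0,0,0,0.1],[0,0,0,0,0,0,0.1],[0,0,0,0,0,0,0.1]]]'
python3 -c "
from h import *
show(); plan([*tray2w(-92.75,0),.2],Rdown(2.9)); print(tray2w(-92.75,0))
p=camera('side'); save(p,'side11.png')
"
```

```text
clock: 52.0
tool_pos: [0.5385, -0.4402, 0.1996]
ee_rot: [0.044, 0.706, -0.043, 0.705]
contact_force: [0.3, 0.0, -3.4]
finger_gap: 0.0163
t 52.0 pos [ 0.5385 -0.4402  0.1996] tray [ -63.9 -361.9] x [-0.002  0.002 -1.   ] y [0.122 0.992 0.002] jaw deg 82.96 F [ 0.3  0.  -3.4] gap 0.0163
shift cm [ 3.000e-02  3.515e+01 -9.080e+00] rotvec [ 1.397 -0.003  0.   ] min rows 7.6
[ 0.49136878 -0.0801925 ]
```

View pics/side11.png

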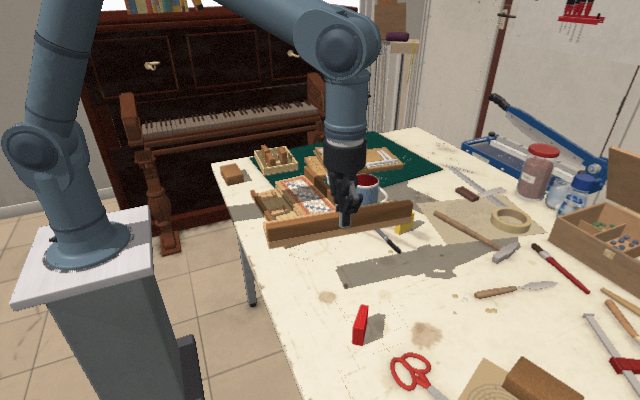

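```bash
python3 -m jog '[[[0,0,0,0.14,0,0,0.1],[0,0,0,0.14,0,0,0.1],[0,0,0,0.14,0,0,0.1],[0,0,0,0.14,0,0,0.1],[0,0,0,0.14,0,0,0.1],[0,0,0,0.14,0,0,0.1],[0,0,0,0.14,0,0,0.1],[0,0,0,0.14,0,0,0.1],[0,0,0,0.14,0,0,0.1],[0,0,0,0.137,0,0,0.1],[0,0,0,0,0,0,0.1],[0,0,0,0,0,0,0.1]]]'
python3 -c "
from h import *
show(); plan([*tray2w(-92.75,0),.2],Rdown(2.9))"
```

```text
clock: 53.55
tool_pos: [0.5387, -0.4403, 0.1993]
ee_rot: [0.486, 0.514, -0.487, 0.512]
contact_force: [-0.3, -0.1, -3.3]
finger_gap: 0.0161
t 53.55 pos [ 0.5387 -0.4403  0.1993] tray [ -63.7 -362. ] x [-0.002  0.002 -1.   ] y [ 0.999  0.053 -0.002] jaw deg 3.04 F [-0.3 -0.1 -3.3] gap 0.0161
shift cm [  0.    -2.82 -36.21] rotvec [ 0.002 -0.002  0.002] min rows 5.9
```

```bash
python3 -m jog '[[[0,-0.31,-4.02,0,0,0,0.1],[0,-0.31,-4.02,0,0,0,0.1],[0,-0.31,-4.02,0,0,0,0.1],[0,-0.31,-4.02,0,0,0,0.1],[0,-0.31,-4.02,0,0,0,0.1],[0,-0.31,-4.02,0,0,0,0.1],[0,-0.31,-4.02,0,0,0,0.1],[0,-0.31,-4.02,0,0,0,0.1],[0,-0.31,-4.02,0,0,0,0.1],[0,0,0,0,0,0,0.1],[0,0,0,0,0,0,0.1],[0,0,0,0,0,0,0.1]]]'
python3 - <<'E'
from h import *
show(); s=state(); t=w2tray(s['tool_pos']); tz=s['tool_pos'][2]*1000
for n in ('top','side'):
    p=camera(n); save(p,n+'12.png'); W=cloud(p).reshape(-1,3); L=np.array([w2tray(q) for q in W]); L=np.c_[L,W[:,2]*1000]
    m=(L[:,2]>tz-45)&(L[:,2]<tz+40)&(abs(L[:,0]-t[0])<110)&(abs(L[:,1])<200)&((abs(L[:,1])>55))
    Q=L[m]; print(n,len(Q),np.round(np.percentile(Q,[.3,1,50,99,99.7],axis=0),1))
    # rail top
    r=(abs(Q[:,2]-tz-24.6)<5); print('railtop',r.sum(),np.round(np.percentile(Q[r],[1,50,99],axis=0),1))
    for sg in (-1,1):
        k=r&(sg*Q[:,1]>60); print('  end',sg,np.round(np.median(Q[k],0),1), np.round(np.percentile(Q[k,0],[3,97]),1))
    f=(abs(Q[:,2]-tz+7)<4)&(Q[:,0]>t[0]+15); print('flat',f.sum(),np.round(np.percentile(Q[f],[1,50,99],axis=0),1))
    if f.sum()>30:
        A=np.c_[Q[f][:,:2],np.ones(f.sum())]; print('plane',np.linalg.lstsq(A,Q[f][:,2],rcond=None)[0])
E
```

```text
clock: 55.05
tool_pos: [0.4929, -0.0829, 0.2012]
ee_rot: [0.488, 0.512, -0.488, 0.512]
contact_force: [-0.1, 0.8, -1.6]
finger_gap: 0.0161
t 55.05 pos [ 0.4929 -0.0829  0.2012] tray [-91.3  -2.8] x [ 0.    -0.001 -1.   ] y [0.999 0.049 0.   ] jaw deg 2.78 F [-0.1  0.8 -1.6] gap 0.0161
top 1487 [[ -99.1 -147.1  181.5]
 [ -98.9 -145.9  183.6]
 [ -61.8  -69.4  194.3]
 [ -22.2  145.6  229.1]
 [ -21.3  146.5  230.2]]
railtop 349 [[ -98.9 -144.9  221.1]
 [ -89.9  -68.   225.6]
 [ -81.1  145.   230. ]]
  end -1 [ -90.2 -103.6  225.4] [-98.7 -81.8]
  end 1 [-89.8 115.  225.9] [-98.2 -81.5]
flat 822 [[ -75.7 -146.2  190.4]
 [ -52.4  -66.4  193.6]
 [ -27.5  146.1  197.9]]
plane [-4.60128234e-03  2.13730530e-03  1.93438832e+02]
side 978 [[-100.4 -151.1  178.3]
 [-100.2 -150.6  179.7]
 [ -85.9 -113.1  194.7]
 [ -24.   141.   227. ]
 [ -22.7  143.7  227.5]]
railtop 186 [[ -99.8 -149.7  221.1]
 [ -92.5  -96.5  225.6]
 [ -83.   141.1  227.6]]
  end -1 [ -92.6 -111.5  225.5] [-99.7 -83.7]
  end 1 [-91.5 117.3 226.4] [-97.5 -84.1]
flat 322 [[ -74.9 -150.2  191. ]
 [ -48.3 -105.8  194.1]
 [ -30.9  140.9  196.1]]
plane [7.66690409e-03 3.50772100e-03 1.94725336e+02]
```

View pics/side12.png

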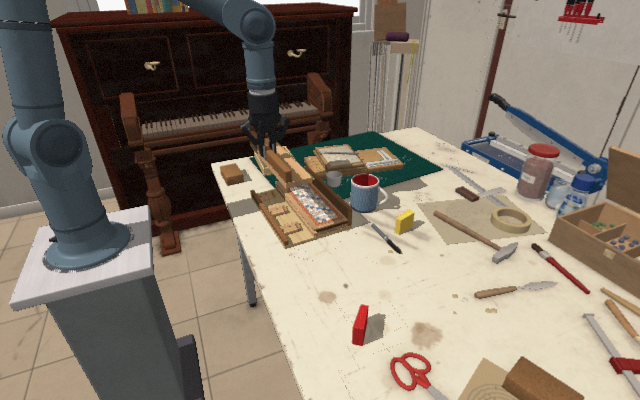

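```bash
cat >> h.py <<'E'
OWN=(-25.75,23.5)
def mtcp(ox,oz,th,y=-1.3):
    t=np.radians(th); c,s=np.cos(t),np.sin(t)
    x=ox+OWN[0]*c+OWN[1]*s; z=oz-OWN[0]*s+OWN[1]*c
    rot=R.from_rotvec(np.array([-np.sin(TY),np.cos(TY),0])*t)*Rdown(2.9)
    return np.array([*tray2w(x,y),z/1000]),rot
def mst():
    s=state(); r=R.from_quat(s['ee_rot']); p=w2tray(s['tool_pos']); m=r.as_matrix(); z=s['tool_pos'][2]*1000
    ax=m[:,1]; th=-np.arcsin(ax[2]); c,sn=np.cos(th),np.sin(th)
    ox=p[0]-OWN[0]*c-OWN[1]*sn; oz=z+OWN[0]*sn-OWN[1]*c
    print('th',round(np.degrees(th),2),'O',round(ox,1),round(p[1],1),round(oz,1),'tip x,z rel groove',round(ox+42.75*c+7*sn+30,1),round(oz-42.75*sn+7*c-27,1),'roll',round(np.degrees(np.arcsin(m[2,2])),2),'jaw',round(np.degrees(np.arctan2(ax[1],ax[0])),2),'F',np.round(s['contact_force'],1),'t',round(s['clock'],2),'gap',round(s['finger_gap'],4))
E
python3 -c "
from h import *
mst(); a=plan(*mtcp(-84,80,12)); b=plan(*mtcp(-84,29.5,12),frm=a); plan(*mtcp(-67.5,29,12),frm=b)"
```

```text
th -0.01 O -65.5 -2.6 177.6 tip x,z rel groove 7.2 157.7 roll 0.03 jaw 2.78 F [ 0.4 -0.8 -2.5] t 55.15 gap 0.016
shift cm [ 9.28 -1.3  -0.13] rotvec [-0.002  0.    -0.21 ] min rows 1.5
shift cm [4.94 1.05 0.  ] rotvec [0. 0. 0.] min rows 0.8
shift cm [-0.29  1.62 -0.  ] rotvec [0. 0. 0.] min rows 0.3
```

```bash
python3 -m jog '[[[2.5,-0.65,-0.06,0,0,0,0.1],[2.5,-0.65,-0.07,0,0,0,0.1],[2.5,0,0,0,0,0,0.1],[1.78,0,0,0,0,0,0.1],[0,0,0,0,0,-0.07,0.1],[0,0,0,0,0,-0.07,0.1],[0,0,0,0,0,-0.07,0.1],[0,0,0,0,0,0,0.1],[0,0,0,0,0,0,0.1]]]'
python3 -c "
from h import *
mst(); plan(*mtcp(-84,29.5,12)); 
import numpy as np
s=state(); t=w2tray(s['tool_pos'])
for n in ('top','side'):
    p=camera(n); save(p,n+'13.png'); W=cloud(p).reshape(-1,3); L=np.array([w2tray(q) for q in W]); L=np.c_[L,W[:,2]*1000]
    m=(L[:,2]>75)&(L[:,2]<150)&(abs(L[:,0]+85)<60)&(abs(L[:,1])<200)&(abs(L[:,1])>55)
    Q=L[m]; print(n,len(Q),np.round(np.percentile(Q,[.3,1,50,99,99.7],axis=0),1))
"
```

```text
clock: 56.28
tool_pos: [0.4798, -0.081, 0.1081]
ee_rot: [0.431, 0.56, -0.538, 0.459]
contact_force: [-0.2, -0.9, -2.7]
finger_gap: 0.0162
th 12.0 O -84.0 -0.2 79.8 tip x,z rel groove -10.7 50.7 roll 0.02 jaw 2.88 F [-0.2 -0.9 -2.7] t 56.27 gap 0.0162
shift cm [4.92 1.05 0.11] rotvec [-0.  0. -0.] min rows 0.8
top 791 [[-115.6 -144.5   76.7]
 [-115.5 -143.8   77.5]
 [ -76.1  -95.8   94.2]
 [ -39.1  149.2  135.2]
 [ -38.8  149.5  136.8]]
side 912 [[-117.5 -149.1   76.6]
 [-117.1 -147.9   79.4]
 [-100.9 -109.6   98.3]
 [ -41.3  142.3  133.9]
 [ -40.1  146.4  134.4]]
```

```bash
python3 -m jog '[[[1.5,0.33,0.03,0,0,0,0.1],[1.5,0.33,0.03,0,0,0,0.1],[1.2,0.24,0.02,0,0,0,0.1],[0.72,0.15,0,0,0,0,0.1],[0,0,0,0,0,0,0.1],[0,0,0,0,0,0,0.1]]]'
python3 -c "
from h import *
mst(); plan(*mtcp(-67.5,29,12,-1.0)); 
p=camera('side'); save(p,'side14.png'); im=cv2.imread('pics/side14.png'); cv2.imwrite('pics/side14c.png',cv2.resize(im[120:260,220:380],None,fx=5,fy=4,interpolation=cv2.INTER_CUBIC))
"
```

```text
clock: 57.12
tool_pos: [0.4804, -0.0815, 0.0582]
ee_rot: [0.431, 0.561, -0.538, 0.459]
contact_force: [-0.2, -1.0, -1.7]
finger_gap: 0.0158
th 12.0 O -83.5 -0.7 29.8 tip x,z rel groove -10.2 0.8 roll 0.01 jaw 2.92 F [-0.2 -1.  -1.7] t 57.12 gap 0.0158
shift cm [-0.25  1.58  0.03] rotvec [ 0.  0. -0.] min rows 0.3
```

View pics/side14c.png

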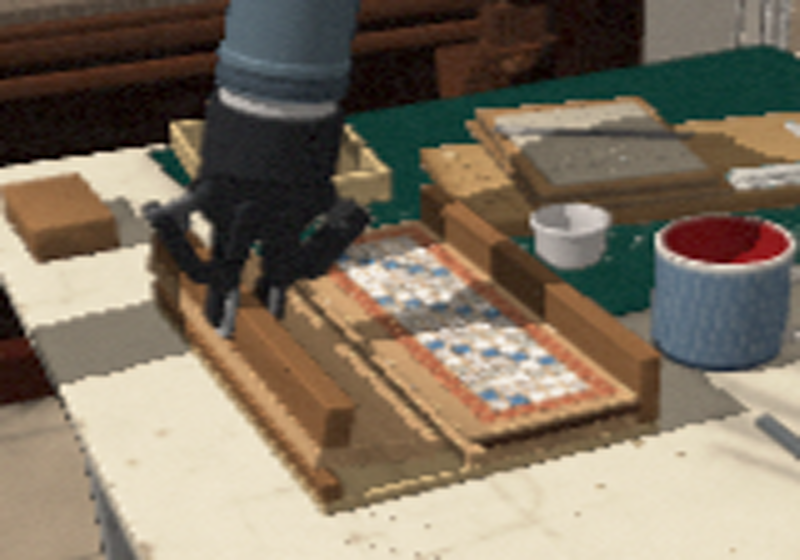

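Moulding hangs tilted over the bay, tongue just short of the panel edge (crop (450,450)). Advance in small rows.

```bash
python3 -m jog '[[[-0.06,0.4,0.01,0,0,0,0.1],[-0.06,0.4,0,0,0,0,0.1],[-0.06,0.3,0,0,0,0,0.1],[0,0,0,0,0,0,0.1]]]'
python3 -c "
from h import *
mst(); plan(*mtcp(-67.5,29,12,-1.0))"
```

```text
clock: 57.68
tool_pos: [0.4916, -0.0808, 0.0575]
ee_rot: [0.431, 0.561, -0.538, 0.459]
contact_force: [-0.4, 0.6, -2.3]
finger_gap: 0.0164
th 12.01 O -72.2 -0.6 29.2 tip x,z rel groove 1.1 0.1 roll 0.01 jaw 2.94 F [-0.4  0.6 -2.3] t 57.67 gap 0.0164
shift cm [-0.08  0.46  0.04] rotvec [0.001 0.    0.   ] min rows 0.1
```

```bash
python3 -m jog '[[[-0.02,0.2,0,0,0,0,0.1],[-0.03,0.2,0,0,0,0,0.1],[0,0.05,0,0,0,0,0.1],[0,0,0,0,0,0,0.1],[0,0,0,0,0,0,0.1]]]'
python3 -c "
from h import *
mst(); a=plan(*mtcp(-67.2,25.8,8,-1.0));a=plan(*mtcp(-67,22.8,4,-1.0),frm=a);a=plan(*mtcp(-67,20,0,-1.0),frm=a)"
```

```text
clock: 58.3
tool_pos: [0.4955, -0.0807, 0.057]
ee_rot: [0.431, 0.561, -0.538, 0.459]
contact_force: [0.7, -0.2, -1.9]
finger_gap: 0.0163
th 12.04 O -68.4 -0.7 28.6 tip x,z rel groove 4.9 -0.5 roll 0.0 jaw 2.92 F [ 0.7 -0.2 -1.9] t 58.3 gap 0.0163
shift cm [0.44 0.01 0.03] rotvec [0.    0.    0.071] min rows 0.4
shift cm [ 0.48 -0.1   0.  ] rotvec [ 0.   -0.    0.07] min rows 0.4
shift cm [ 0.46 -0.14 -0.  ] rotvec [0.   0.   0.07] min rows 0.4
```

```bash
python3 -m jog '[[[0.22,0.02,0,0,0,0.035,0.1],[0.22,0,0,0,0,0.035,0.1],[0,0,0,0,0,0,0.1],[0.24,-0.05,0,0,0,0.035,0.1],[0.24,-0.05,0,0,0,0.035,0.1],[0,0,0,0,0,0,0.1]]]'
python3 -c "
from h import *
mst(); a=plan(*mtcp(-67,21.4,2,-1.0));a=plan(*mtcp(-67,20,0,-1.0),frm=a)"
```

```text
clock: 59.05
tool_pos: [0.4927, -0.0807, 0.0479]
ee_rot: [0.469, 0.53, -0.505, 0.495]
contact_force: [-0.5, 0.4, -3.2]
finger_gap: 0.0162
th 4.09 O -67.4 -0.6 22.7 tip x,z rel groove 5.7 -0.4 roll -0.03 jaw 2.9 F [-0.5  0.4 -3.2] t 59.05 gap 0.0162
shift cm [ 0.22 -0.03  0.04] rotvec [ 0.    -0.     0.037] min rows 0.2
shift cm [ 0.23 -0.08 -0.  ] rotvec [-0.    -0.     0.035] min rows 0.2
```

```bash
python3 -m jog '[[[0.22,-0.05,0,0,0,0.036,0.1],[0,0,0,0,0,0,0.1],[0.2,-0.05,0,0,0,0.036,0.1],[0,0,0,0,0,0,0.1],[0,0,0,0,0,0,0.1]]]'
python3 -c "
from h import *
mst()
def box(W,x0,x1,y0,y1,z0,z1): return (W[...,0]>x0)&(W[...,0]<x1)&(W[...,1]>y0)&(W[...,1]<y1)&(W[...,2]>z0)&(W[...,2]<z1)
for n in ('top','side'):
    p=camera(n); save(p,n+'15.png'); W=cloud(p).reshape(-1,3); L=np.array([w2tray(q) for q in W]); L=np.c_[L,W[:,2]*1000]
    for nm,m in dict(rail=(abs(L[:,2]-68)<4)&(L[:,0]<-70)&(L[:,0]>-125),flat=(abs(L[:,2]-36)<4)&(L[:,0]<-36)&(L[:,0]>-81),panel=(abs(L[:,2]-36)<3)&(L[:,0]<70)&(L[:,0]>-20),far=(abs(L[:,2]-68)<4)&(L[:,0]<100)&(L[:,0]>60)).items():
        m=m&(abs(L[:,1])<170)&(abs(L[:,1])>50); Q=L[m]; print(n,nm,len(Q),np.round(np.percentile(Q,[.5,50,99.5],axis=0),1).tolist())
"
```

```text
clock: 59.68
tool_pos: [0.4928, -0.0807, 0.0441]
ee_rot: [0.487, 0.512, -0.487, 0.513]
contact_force: [-1.0, -0.0, -1.6]
finger_gap: 0.016
th -0.09 O -65.6 -0.6 20.6 tip x,z rel groove 7.2 0.7 roll 0.0 jaw 2.93 F [-1.  -0.  -1.6] t 59.67 gap 0.016
top rail 218 [[-99.1, -140.9, 64.3], [-89.7, -74.0, 68.1], [-81.2, 147.8, 71.7]]
top flat 518 [[-77.6, -144.5, 32.1], [-56.5, -67.5, 36.4], [-36.3, 150.4, 40.0]]
top panel 1171 [[-19.5, -148.1, 33.0], [24.7, -50.5, 35.9], [69.4, 149.6, 38.9]]
top far 225 [[75.2, -147.3, 64.0], [82.6, -51.0, 67.4], [90.6, 148.0, 71.9]]
side rail 179 [[-100.0, -148.2, 64.3], [-93.5, -94.5, 68.4], [-82.3, 125.6, 71.0]]
side flat 314 [[-79.2, -148.1, 32.7], [-53.7, -103.9, 37.0], [-36.2, 126.7, 39.7]]
side panel 982 [[-19.2, -151.8, 33.6], [27.0, -77.9, 36.7], [69.6, 147.8, 38.9]]
side far 188 [[73.7, -151.2, 64.1], [80.1, -73.1, 68.0], [89.5, 146.8, 70.8]]
```

```bash
python3 -m jog '[[[0,-0.08,0.15,0,0,0,0.1],[0.1,0,0,0,0,0,0.1],[0,0,0,0,0,0,0.1],[0,0,0,0,0,0,0.1]]]'
python3 -c "
from h import *
mst()"
python3 -m jog '[[[0,0,0,0,0,0,0.4],[0,0,0,0,0,0,0.4],[0,0,0,0,0,0,0.4],[-3,0,0,0,0,0,0.4],[-4,0,0,0,0,0,0.4],[-5,0,0,0,0,0,0.4],[-5,0,0,0,0,0,0.4],[0,0,0,0,0,0,0.4]]]'
python3 -m jog '[[[0,-1,-5,0,0,0,0.6],[0,-1,-5,0,0,0,0.6],[0,-1,-5,0,0,0,0.6],[0,-1,-5,0,0,0,0.6],[0,-1,-5,0,0,0,0.6],[0,0,-5,0,0,0,0.6],[0,0,0,0,0,0,0.6],[0,0,0,0,0,0,0.6]]]'
python3 -c "
from h import *
show()
for n in ('top','side'):
    p=camera(n); save(p,n+'16.png'); W=cloud(p).reshape(-1,3); L=np.array([w2tray(q) for q in W]); L=np.c_[L,W[:,2]*1000]
    for nm,m in dict(rail=(abs(L[:,2]-68)<4)&(L[:,0]<-70)&(L[:,0]>-125),flat=(abs(L[:,2]-36)<4)&(L[:,0]<-36)&(L[:,0]>-81),panel=(abs(L[:,2]-36)<3)&(L[:,0]<70)&(L[:,0]>-20),far=(abs(L[:,2]-68)<4)&(L[:,0]<100)&(L[:,0]>60)).items():
        m=m&(abs(L[:,1])<170); Q=L[m]; print(n,nm,len(Q),np.round(np.percentile(Q,[.5,50,99.5],axis=0),1).tolist())
        if nm in('flat','panel'): print('  plane',np.round(np.linalg.lstsq(np.c_[Q[:,:2],np.ones(len(Q))],Q[:,2],rcond=None)[0],3))
    Wi=W.reshape(400,640,3)
    for r in regions_of('block',p)[:1]:
        k=r['pixels']; print('block',r['score'],np.round(np.nanmedian(Wi[k],0),3))
"
```

```text
clock: 60.28
tool_pos: [0.4921, -0.0826, 0.0433]
ee_rot: [0.488, 0.512, -0.486, 0.513]
contact_force: [-0.7, 0.4, 3.1]
finger_gap: 0.0162
th -0.17 O -66.4 -2.5 19.9 tip x,z rel groove 6.4 -0.0 roll 0.02 jaw 2.92 F [-0.7  0.4  3.1] t 60.27 gap 0.0162
clock: 61.28
tool_pos: [0.4946, -0.0828, 0.217]
ee_rot: [0.49, 0.51, -0.484, 0.515]
contact_force: [0.1, 0.2, -1.0]
finger_gap: 0.0339
clock: 62.28
tool_pos: [0.4252, 0.2137, 0.2115]
ee_rot: [0.487, 0.512, -0.488, 0.513]
contact_force: [0.2, 0.3, -0.0]
finger_gap: 0.0512
t 62.27 pos [0.4252 0.2137 0.2115] tray [-143.9  296.9] x [ 0.    -0.002 -1.   ] y [0.999 0.051 0.   ] jaw deg 2.93 F [ 0.2  0.3 -0. ] gap 0.0512
top rail 451 [[-100.1, -145.8, 64.1], [-90.9, -2.5, 67.6], [-81.8, 146.7, 71.8]]
top flat 1019 [[-78.6, -144.5, 32.0], [-57.6, 2.9, 35.7], [-36.3, 147.5, 39.9]]
  plane [-4.0000e-03  1.0000e-03  3.5523e+01]
top panel 1764 [[-19.3, -147.5, 33.0], [24.5, -0.1, 35.8], [69.3, 149.4, 38.9]]
  plane [ 1.0000e-03 -0.0000e+00  3.5867e+01]
top far 351 [[75.0, -145.6, 64.2], [82.9, 6.6, 67.5], [90.6, 147.2, 71.8]]
block 0.68 [0.435 0.217 0.033]
side rail 360 [[-101.4, -148.3, 64.3], [-92.9, -30.5, 68.1], [-83.2, 141.1, 70.8]]
side flat 621 [[-77.9, -149.3, 32.4], [-52.7, -33.4, 36.2], [-36.1, 143.7, 38.9]]
  plane [-1.0000e-03  2.0000e-03  3.6222e+01]
side panel 1543 [[-19.8, -151.1, 33.8], [23.8, -27.6, 36.6], [69.2, 147.4, 38.8]]
  plane [2.000e-03 1.000e-03 3.656e+01]
side far 272 [[74.1, -150.1, 64.1], [80.0, -27.8, 68.0], [89.1, 144.2, 70.9]]
block 0.77 [0.431 0.191 0.032]
```

View pics/side16.png

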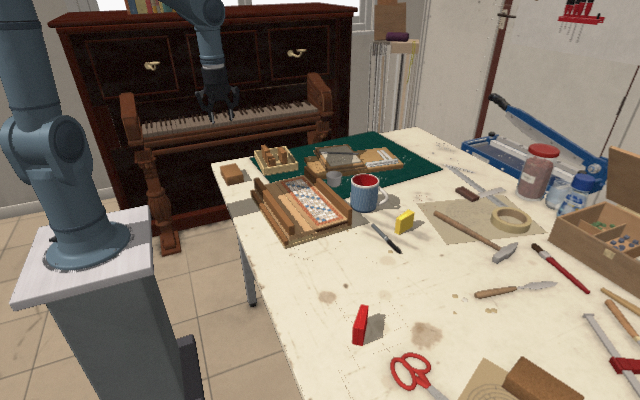

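View pics/top16.png

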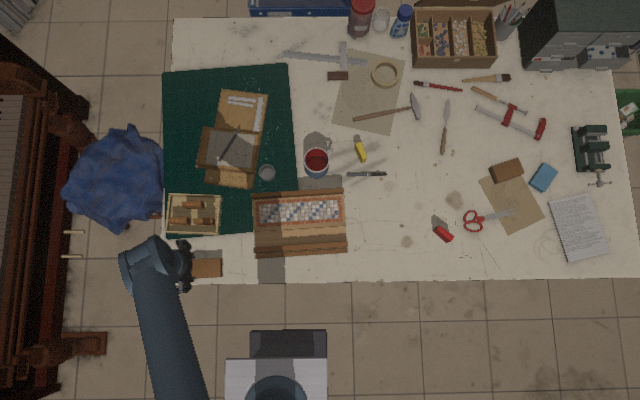

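```bash
python3 -c "
from plant import finish_job
print(finish_job())"
```

```text
the job is handed in; nothing more can be done
None
```

I finished the job and handed it in at about 62 s. No verdict came back, so success rests on my own checks below.

**What I did:**
- All three wedges were present. I knocked each one 25 to 30 mm loose with the cork block held in the gripper. Only then did I lift each one out and stand it in the wedge box.
- I tilted the moulding 12° and slid its tongue about 5 mm into the groove, with no contact force worth noting. I then lowered it flat and released it.
- The cork block lies on the table at about (0.43, 0.22), roughly 300 mm to the left in tray y, clear of the tray and the box.

**Last checks, from both cameras:**

| Check | Measured | Allowed |
|---|---|---|
| Moulding origin, tray x | about -66 mm | -70 to -62 mm |
| Ends flush, tray y | about 1 mm off centre | within 6 mm |
| Height of its flat | 35.7 to 36.2 mm (nominal 36) | within 3 mm |
| Tilt | about 0.2° or less | within 1.7° |

- **Wedges:** they stand inside the box in the final pictures.
- **Bystanders:** the mug, tub and pen looked unmoved by eye; I did not measure their positions again.
- **Arm:** it was about 0.2 m above the table and touching nothing when I handed in.

**Disagreements:**
- The two cameras differed by 1 to 3 mm in absolute positions. I averaged them and compared the moulding with the tray within the same picture.
- The first time I set the block down I pressed it on the table with about 33 N, within the limits.

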